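# Load the base plate into the welding jig

## Task

Get the welding jig ready for the next metal figure: lift its wire cover by the free edge and push it up and over until it stays open by itself, then push the steel base plate that lies in front of the jig along the bench, flange behind, so that its two ears enter the slots, and on until it sits flat and fully home against the back stop with the spring clips snapped in behind the ears. Last, swing the keeper bar all the way across over the plate, and let go. Do not shift the paint tin or the little rod figure that stand beside the jig.

Things in the scene. Friction and masses are not known exactly. Their poses are not given: they have to be found in the camera images.
- jig: Dark steel welding jig fixed to the bench, open towards the robot. Origin: at bench height, exactly where the plate's origin lies when home; x runs along the slots from mouth to back stop, y left, z up. No floor: the plate slides on the bench. Walls 15 mm high. Posts 74 mm high at y 115, x -26 and 66 (hinge) and y -91, x 66 mm.
- slot_mouth (a point): On the bench between the starts of the two straight slots, jig x -34 mm, y 0. Slots run on from here to x +30 between outer walls at y +-72 mm. In front the walls flare out to y +-87 at x -75 mm. The walls are greased; 2 mm play each side. Roofs 11 to 15 mm above the bench cover the slots (|y| 60 to 97) for x -12 to +30 mm.
- back_stop (a point): Foot of the back stop's front face, jig x +35, y 0: a bar 120 mm wide, 16 mm high. The plate's front edge touches it when home.
- clip_left (a joint): Outward travel in m (0 to 0.006) of the left spring clip: a steel roller, 10 mm diameter, at jig x -24, standing 6 mm inward out of the slot wall (y 72). Pushing the plate past both clips takes about 10 to 18 N; then they snap in behind the ears' rear corners (joint back below 0.0025) and press the plate to the stop.
- clip_right (a joint): The same for the right spring clip, at jig x -24, on the wall at y -72.
- plate: Loose plain steel base plate, 0.4 to 0.75 kg, lying flat before the jig, up to 45 mm off its centre line and 20 degrees askew. Origin: centre of underside; x forward (end that goes in), y left. 70 (x) x 110 (y) x 8 mm. Rear flange at x -35 to -30, top at 22 mm. Ears 8 mm thick reach y +-70, x -20 to 12.5, front ends round. Middle pad 45 x 50, top at 20 mm. Home: on the jig's origin and axes.
- cover_lip (a point): Middle of the cover's free edge (its right-hand edge as the robot sees it), at its underside. The cover is a flat grey frame, 215 mm from hinge to free edge, 150 mm along the jig's x, 4 mm thick, filled with wires; the strip along the free edge is solid, 26 mm wide. Shut, its underside is 76 mm above the bench, with clear space around and below the edge's middle.
- cover (a joint): Hinge angle of the cover, rad: 0 shut (level), grows as its right-hand edge is lifted and swung over to the left; end stop 1.95. Balance point about 1.57: below it the cover falls shut, beyond it falls open and stays. About 0.32 kg; 2 N at the free edge lifts it.
- cover_hinge (a point): Middle of the cover's hinge axis, above the jig's left side: jig x 0, y 115 mm, 76 mm above the bench; axis parallel to the jig's x. The free edge is 215 mm from it.
- keeper (a joint): Angle of the keeper bar, rad: starts at 0 to 0.2, parked outside the right slot; at 0 it points from its pivot 205 degrees anticlockwise from the jig's x (back towards the robot and right). Grows clockwise seen from above; end stop 2.0: pointing along the jig's +y over the plate's pad. Friction (about 1 N at the peg) holds it where it is left.
- keeper_pivot (a point): The keeper bar's upright pivot axis on the right slot wall, jig x 0, y -85 mm, at the height of the bar (24 to 29 mm above the bench; bar 12 mm wide). The bar passes 2 mm above the flange and 4 mm above the pad of a seated plate.
- keeper_peg (a point): Middle of the upright steel peg at the keeper bar's free end: peg 12 mm diameter, from 29 to 57 mm above the bench; this point is 43 mm above the bench. It turns about keeper_pivot at 65 mm radius.
- tin: Plain metal paint tin, 70 mm diameter, 75 mm high, standing left of the jig; bystander. Origin: centre of its underside.
- figure: Little figure of bent copper rod on a dark 50 by 40 mm foot, 141 mm high, standing well to the right of the jig; bystander. Origin: centre of its underside.
Mind the look-alikes: they are no part of the job. Leave any red or yellow look-alike of the plate alone.

How it is judged:
On the way, in this order (a step that is already met when the one before it is completed fails the run):
1. the cover has been swung past its balance point and stays open untouched (value of joint cover above 1.7 rad and contact force between each of the arm, the fingers and cover below 0.1 N), for 0.3 s.
2. both ears are in the slots (x of plate in the frame of jig above -0.04 m and y of plate in the frame of jig between -0.006 and 0.006 m and z of plate in the frame of jig below 0.004 m and angle between the x axis of plate and the x axis of jig, either way round below 0.15 rad).
3. the plate is flat and home against the stop, clips snapped in behind the ears (horizontal distance between plate and jig below 0.004 m and x of plate in the frame of jig above -0.0025 m and angle between the x axis of plate and the x axis of jig, either way round below 0.04 rad and angle between plate's own z axis and vertical below 0.04 rad and z of plate in the frame of jig below 0.003 m), for 0.3 s.
4. the keeper bar is swung across over the plate (value of joint keeper above 1.8 rad), for 0.2 s.
At the end, for the whole second after the job is handed in: The cover stands open by itself (beyond 1.7 rad); the plate lies flat and at rest, home against the back stop (within 2.5 mm along the slots, 4 mm in all, and 0.04 rad of the jig's direction), clips behind its ears; the keeper bar lies across over the plate (beyond 1.8 of 2.0 rad) (all of step 3 and value of joint cover above 1.7 rad and linear speed of plate below 0.02 m/s and value of joint keeper above 1.8 rad); the robot touches nothing.
It fails at once if the paint tin is shifted more than 3 cm (distance of tin from where it was at the start of the episode above 0.03 m).
It fails at once if the rod figure is shifted more than 3 cm (distance of figure from where it was at the start of the episode above 0.03 m).
It also fails if it takes over 72 s, if anything falls off the work surface, if the arm or the gripper's body presses on something with over 40 N, if the wrist force passes 120 N, or if a joint passes its speed limit or range.

## Robot

A 7-joint arm with a two-finger parallel gripper is mounted at the origin on the work surface. World frame = base frame: x ahead of the robot, y to its left, z up, the work surface at z = 0. Lengths are in m, angles in rad, forces in N, time in s.
With the tool pointing down it reaches from about 0.425 to 1.025 m from the base axis. Payload 3.6 kg.
Tool frame: the origin (TCP) lies between the finger pads; the fingertips stand 19 mm ahead of it and the grasp point (between the pads) is the TCP; z points along the fingers, x is the direction in which the jaws open and shut, and the axes are right-handed (so a half turn about z gives the same grasp; the last joint's range is limited). The gripper opens to 85 mm and grips with 20 to 120 N. Pads are 22 mm wide; open, the fingers measure 114 mm over their backs; the gripper's body (76 mm by 85 mm) begins 54 mm behind the grasp point. The pads swing forward as they close: fully open they stand 13 mm farther back than shut.
Start: joints at [-1.298, 0.591, 0.048, 1.609, -0.033, 0.943, -0.034], TCP at [0.259, 0.677, 0.217] pointing down, gripper open.
Joint ranges: [-2.69, 2.69], [-0.47, 2.24], [-1.27, 1.36], [0.19, 2.51], [-1.53, 4.68], [0.08, 2.07], [-3.09, 3.09]. Speed limits (rad/s): [2.57, 2.57, 3.14, 3.14, 3.14, 3.14, 3.14].

## Interface

Orientations are given as a unit quaternion [x, y, z, w].
In Python, from plant import readout, imaging, job gives the robot as it stands.
- The arm moves only by the tool servo_tool, never from a script. Its argument "series" is a list of rows, each a list of 4 numbers: the shift along the tool's x, y, z in cm, then the turn about the tool's z in rad. In form: [[dx, dy, dz, roll], ...]. A call has 1 to 10 rows; each row shifts and turns the commanded pose from where the row before left it, along the tool's axes as they then stand; what a row does not reach is not made up. A row lasts 1/12 s, in which the tool goes at most 41.7 mm and 7.16 degrees, less where a joint would pass 70% of its speed; a pose out of reach is approached as far as the arm can. A call with a gripper value outside its range is refused whole. "fingers" is the opening, from -1 (shut) to 1 (fully open), so that 0 is half open, set as the call begins (left out, the last holds). The fingers move at their own pace and stop on an object; "grip_force" is the grip in N (left out, the last holds). Time passes only in rows, so rows that do not move let the fingers close. It gives the time, the measured TCP pose, the force and the opening at its end, in the units of the state.
- readout.get_obs(): the state, without advancing time (a new reading comes with each control period).
- imaging.capture(name): name is "scene" or "top"; returns a dict with "color" (420x560x3 uint8, red, green, blue), "K" (3x3 intrinsics, pixels), "rvec" (rotation vector, rad) and "tvec" (3), from world to camera coordinates, as OpenCV has them. Camera axes: x right, y down, z forward; pixel columns grow to the right and rows downward; lengths in m; the calibration is good to about 2 mm. A picture is of the moment at which its call begins. There is no depth.
- job.close_job(): hands the job in, once; it reports no verdict.
The state is a dict: "clock": time; "q": joint angles; "joint_vel": joint speeds; "joint_torque": joint torques, N m; "tcp_pos": TCP position; "ee_rot": TCP orientation; "contact_force": force on the tool from outside, world axes, zero at the start; "ft_torque": the same for the moment, N m; "grip_width": finger opening in m.
Only numpy, scipy, OpenCV 4.12 (cv2) and the standard library are available. Lean on these libraries where they do the work, as an engineer would, in place of code of your own. Each camera call takes 0.05 s, during which the arm holds its last target. There are 200 camera calls.

## Working session

There is one attempt and no reset: what is moved stays moved. The work goes in short steps, Python scripts to look and compute and a tool call to move; the robot and the scene stay as the last step left them, time stands still between calls to the robot, and variables do not carry over. Pictures are saved under pics/ and viewed, about 8 in all and at most 12, crops included, and the job is handed in when it is done.

Besides the shell and the picture viewer there is one more tool, called after "Call:" in YAML: its name, and indented under it one key for each argument. servo_tool: Moves the arm, as the interface text tells. Its arguments: {"type":"object","properties":{"series":{"type":"array","items":{"type":"array","items":{"type":"number"}}},"fingers":{"type":"number"},"grip_force":{"type":"number"}},"required":["series"]}

```bash
ls; mkdir -p pics
cat > h.py <<'E'
import numpy as np, cv2
from plant import readout, imaging, job
def cap(n,f=None):
    c=imaging.capture(n)
    if f: cv2.imwrite('pics/'+f,c['color'][:,:,::-1])
    return c
def ray(c,px,z):
    R=cv2.Rodrigues(np.array(c['rvec'],float))[0]; t=np.array(c['tvec'],float).ravel()
    o=-R.T@t; d=R.T@np.linalg.inv(c['K'])@np.array([px[0],px[1],1.])
    return o+d*(z-o[2])/d[2]
def proj(c,P):
    return cv2.projectPoints(np.array(P,float).reshape(-1,3),np.array(c['rvec'],float),np.array(c['tvec'],float),np.array(c['K'],float),None)[0].reshape(-1,2)
E
python3 - <<'E'
from h import *
import pickle
a=cap('scene');b=cap('top')
pickle.dump((a,b),open('c0.pkl','wb'))
for c,n in((a,'s0'),(b,'t0')): cv2.imwrite(f'pics/{n}.png',cv2.resize(c['color'][:,:,::-1],(800,600),interpolation=cv2.INTER_CUBIC))
print(readout.get_obs())
for c in(a,b):
    R=cv2.Rodrigues(np.array(c['rvec'],float))[0];print(-R.T@np.array(c['tvec']).ravel(), c['K'][0,0],R[2])
E
```

```text
pics
{'clock': 0.1, 'q': array([-1.29850433,  0.59203808,  0.04832272,  1.60969899, -0.03330494,
        0.94271296, -0.03369678]), 'joint_vel': array([-8.37547047e-05,  5.74874628e-04,  1.43416528e-03, -3.29653166e-03,
        2.17786725e-04,  8.66312187e-04,  1.54596813e-03]), 'joint_torque': array([ 4.58644077e-03, -5.49992537e+01,  1.55306417e+00, -1.98824501e+01,
        9.71279049e-03,  3.86683038e-03, -8.95322046e-06]), 'tcp_pos': array([0.25904762, 0.67630428, 0.21614618]), 'ee_rot': array([ 8.23901298e-01,  5.66732387e-01, -8.09447351e-04,  6.30582503e-04]), 'contact_force': array([ 0.29032177,  0.29761147, -0.35338313]), 'ft_torque': array([ 0.01696417, -0.03478193,  0.02857904]), 'grip_width': 0.08535059969565062}
[0.91241589 0.26073308 0.7386246 ] 418.1674966498195 [-0.49029556 -0.34608984 -0.79989505]
[0.42129222 0.00714433 1.11504161] 527.8335977957313 [ 0.07645123 -0.03402349 -0.99649266]
```

View pics/s0.png

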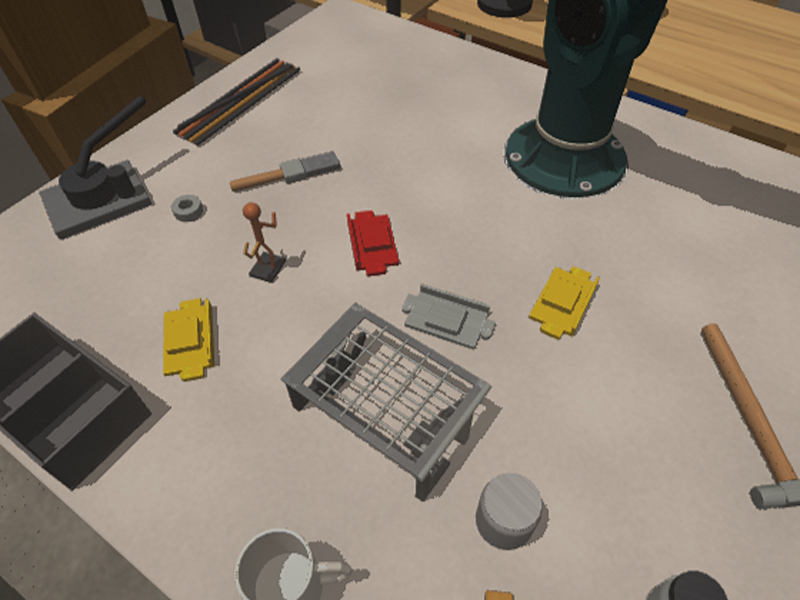

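View pics/t0.png

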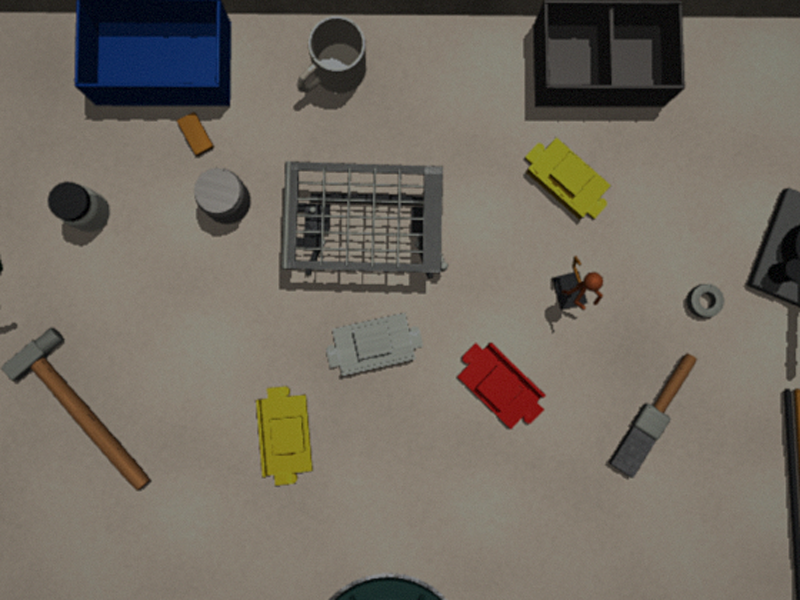

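Top view (robot at the bottom, x up): cover corners about (285,162), (443,166), (441,272), (288,272), with the solid strip on the right. The grey plate is at about (375,345), flange towards the robot. The tin is at (221,193) and the figure at (572,290).

Run:
```python
from h import *
import pickle
a,b=pickle.load(open('c0.pkl','rb'))
s=0.7
print('top cover');
for p in [(285,162),(443,166),(441,273),(286,272)]: print(p,ray(b,np.array(p)*s,.08).round(4))
print('scene cover')
for p in [(355,305),(283,380),(418,473),(490,385)]: print(p,ray(a,np.array(p)*s,.08).round(4))
for n,p,z in[('tin',(221,190),.075),('fig',(572,292),0)]: print(n,ray(b,np.array(p)*s,z).round(3))
# plate masks
for c,n,box in((b,'top',(315,300,440,390)),(a,'scene',(395,275,505,355))):
    x0,y0,x1,y1=[int(v*s) for v in box]
    im=c['color'][y0:y1,x0:x1].astype(int); 
    print(n,im[2,2],im[(y1-y0)//2,(x1-x0)//2])
    d=(im[...,0]-im[...,2])
    print(d[::6,::4])
    cv2.imwrite(f'pics/crop_{n}.png',cv2.resize(im.astype(np.uint8)[:,:,::-1],None,fx=8,fy=8,interpolation=cv2.INTER_NEAREST))
x=cv2.imread('pics/crop_top.png');y=cv2.imread('pics/crop_scene.png');print(x.shape,y.shape)
w=max(x.shape[1],y.shape[1]);p=lambda i:cv2.copyMakeBorder(i,0,0,0,w-i.shape[1],cv2.BORDER_CONSTANT)
v=np.vstack([p(x),p(y)]);cv2.imwrite('pics/crop.png',cv2.resize(v,None,fx=.62,fy=.62) if v.shape[0]>600 else v);print(v.shape)
```

```text
top cover
(285, 162) [0.6966 0.1375 0.08  ]
(443, 166) [ 0.6907 -0.0826  0.08  ]
(441, 273) [ 0.5402 -0.0778  0.08  ]
(286, 272) [0.5428 0.1357 0.08  ]
scene cover
(355, 305) [ 0.5487 -0.0707  0.08  ]
(283, 380) [ 0.6933 -0.0741  0.08  ]
(418, 473) [0.6968 0.132  0.08  ]
(490, 385) [0.552  0.1432 0.08  ]
tin [0.658 0.226 0.075]
fig [ 0.52 -0.28  0.  ]
top [141 133 120] [119 120 115]
[[23 20 22 20 22 23 18 21 20 22 22 22 20 21 21 19 21 22 21 21 18 23]
 [22 22 22 21 22 19 19 21 18 22 21 22 21 22 20 20 19 22 20 20 23 22]
 [22 22 22 24 21 21 21 22 23 21 22 16 10  2  4  8 10 17 21 22 19 21]
 [21 23 21 21 20 10  0  4  4  6  5  6  4  4  4  3  5 18 16 22 20 20]
 [21 22 21 20  8  4  4  3  5  4  3  4  5  6  6  5  4  0  0 23 22 23]
 [20 20 21 19  4  4  6  3  1  6  7  3  4  5  7  3  4  4  5 21 21 23]
 [21 19  8  0  3  6  5  4  5  6  7  6  6  3  5  6  4  3 20 21 22 20]
 [21 19 21  6  4  5  5  6  2  6  4  4  3  3  5  3  3  9 19 21 22 23]
 [20 18 17 14 22  7  6  5  3  3  6 10 15 23 21 25 22 22 21 21 21 21]
 [19 21 20 20 19 11 17 21 21 19 19 21 20 20 20 22 23 22 22 22 21 21]
 [21 21 20 21 23 21 20 23 21 21 19 20 23 21 22 21 20 25 22 22 22 20]]
scene [185 171 157] [131 129 123]
[[28 27 27 27 27 28 26 27 28 25 26 25 25 25 25 26 26 27 26 26]
 [26 27 27 28 25 23 26 27 26 26 26 25 26 25 26 25 27 27 27 27]
 [27 26 28 26 27  7  7  6  6 11 27 27 27 25 27 26 26 25 26 27]
 [27 27  9  8  7  8  9  8  5  8  5  6  7  4 17 27 26 26 26 25]
 [27 28  8  9  9  9  9  8  8  9  7  8  7  8  7  6  5 27 26 26]
 [26 27 23  6  7  8  8  9  6  8  7  7  6  8  7  8  7 27 25 26]
 [19 28  8  5  8  8  5  5  6  9  8  9  8  8  8  9  8  9 25 26]
 [ 3  4  5 28 26 27 17  5  7  8  6  7  7  8  8  6  7 15 26 26]
 [15 29  7  5  4 23 28 26 26 26 23  7  6  8  8 26 26 27 26 26]
 [18 10 16 20 25  3  5  7 27 27 25 25 26 26 25 25 26 26 26 26]]
(504, 704, 3) (448, 616, 3)
(952, 704, 3)
```

Call:
servo_tool:
  series:
    - [0,0,0,0.122]
    - [0,0,0,0.122]
    - [0,0,0,0.122]
    - [0,0,0,0.122]
    - [0,0,0,0.122]
    - [0,0,0,0.122]
    - [0,0,0,0.122]
    - [0,0,0,0.122]
    - [0,0,0,0.122]
    - [0,0,0,0.122]
  fingers: -1

```text
clock: 0.93
tcp_pos: [0.259, 0.6766, 0.2165]
ee_rot: [1.0, -0.01, -0.0, 0.001]
contact_force: [-0.5, 0.1, 1.0]
grip_width: 0.0004
```

```bash
cat >> h.py <<'E'
def st():
    o=readout.get_obs(); q=o['ee_rot']; 
    from scipy.spatial.transform import Rotation as Ro
    M=Ro.from_quat(q).as_matrix()
    print('t',round(o['clock'],2),'p',o['tcp_pos'].round(4),'ang',round(float(np.degrees(np.arctan2(M[1,0],M[0,0]))),2),'tilt',round(float(np.degrees(np.arccos(-M[2,2]))),2),'F',o['contact_force'].round(1),'w',round(o['grip_width'],4),'q',o['q'].round(2))
    return o,M
def to(*P):
    o,M=st(); p=o['tcp_pos']
    for x in P: print('cm',(M.T@(np.array(x)-p)*100).round(2)); p=np.array(x)
E
python3 -c "
from h import *
to((.62,-.14,.217))"
```

```text
t 0.93 p [0.259  0.6766 0.2165] ang -1.2 tilt 0.07 F [-0.5  0.1  1. ] w 0.0004 q [-1.51  0.62  0.38  1.62 -0.26  0.96 -1.06]
cm [3.780e+01 8.089e+01 3.000e-02]
```

Call:
servo_tool:
  series:
    - [1.5,3.2,0,0]
    - [1.5,3.2,0,0]
    - [1.5,3.2,0,0]
    - [1.5,3.2,0,0]
    - [1.5,3.2,0,0]
    - [1.5,3.2,0,0]
    - [1.5,3.2,0,0]
    - [1.5,3.2,0,0]
    - [1.5,3.2,0,0]
    - [1.5,3.2,0,0]

```text
clock: 1.77
tcp_pos: [0.4046, 0.3531, 0.217]
ee_rot: [1.0, -0.007, -0.0, 0.0]
contact_force: [1.1, -0.2, 0.9]
grip_width: 0.0001
```

```bash
python3 -c "
from h import *
to((.62,-.14,.217))"
```

```text
t 1.77 p [0.4046 0.3531 0.217 ] ang -0.84 tilt 0.03 F [ 1.1 -0.2  0.9] w 0.0001 q [-1.12  0.38  0.41  2.05 -0.22  0.76 -0.58]
cm [2.226e+01 4.899e+01 1.000e-02]
```

Call:
servo_tool:
  series:
    - [1.5,3.3,0,0]
    - [1.5,3.3,0,0]
    - [1.5,3.3,0,0]
    - [1.5,3.3,0,0]
    - [1.5,3.3,0,0]
    - [1.5,3.3,0,0]
    - [1.5,3.3,0,0]
    - [1.5,3.3,0,0]
    - [1.5,3.3,0,0]
    - [1.5,3.3,0,0]

```text
clock: 2.6
tcp_pos: [0.5496, 0.021, 0.217]
ee_rot: [1.0, -0.007, -0.0, -0.0]
contact_force: [1.0, 0.1, -0.0]
grip_width: 0.0002
```

Call:
servo_tool:
  series:
    - [1.5,3.3,0,0]
    - [1.5,3.3,0,0]
    - [1.5,3.3,0,0]
    - [1.5,3.3,0,0]
    - [1.5,3.0,0,0]
    - [0,0,0,0]

```text
clock: 3.1
tcp_pos: [0.6239, -0.15, 0.2178]
ee_rot: [1.0, -0.012, 0.002, 0.004]
contact_force: [-0.6, -0.4, 0.9]
grip_width: 0.0002
```

Run:
```python
from h import *
to((.62,-.14,.08))
a=cap('scene');b=cap('top')
s=np.hstack([cv2.resize(a['color'][180:360,150:370],None,fx=1.8,fy=1.8,interpolation=cv2.INTER_CUBIC),cv2.resize(b['color'][90:270,190:350],None,fx=1.8,fy=1.8,interpolation=cv2.INTER_CUBIC)])
print(s.shape);cv2.imwrite('pics/c1.png',s[:,:,::-1])
```

```text
t 3.1 p [ 0.6239 -0.15    0.2178] ang -1.39 tilt 0.46 F [-0.6 -0.4  0.9] w 0.0002 q [-0.15  0.52  0.46  1.82 -0.28  0.86  0.41]
cm [-0.47 -1.09 13.77]
(324, 684, 3)
```

View pics/c1.png

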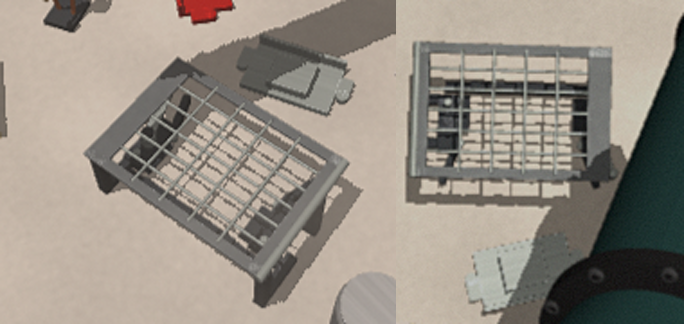

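Call:
servo_tool:
  series:
    - [0,0,3.5,0]
    - [0,0,3.5,0]
    - [0,0,3.5,0]
    - [0,0,3.0,0]
    - [0,-1,0.5,0]
    - [0,-1,0,0]
    - [0,-1,0,0]
    - [0,-1,0,0]
    - [0,0,0,0]

```text
clock: 3.95
tcp_pos: [0.6246, -0.0958, 0.0791]
ee_rot: [1.0, -0.005, 0.002, -0.001]
contact_force: [-1.4, 0.8, 0.5]
grip_width: 0.0001
```

Call:
servo_tool:
  series:
    - [0,-0.5,0,0]
    - [0,-0.5,0,0]

```text
clock: 4.12
tcp_pos: [0.6237, -0.0906, 0.0787]
ee_rot: [1.0, -0.008, 0.001, 0.0]
contact_force: [-0.2, 0.5, -0.7]
grip_width: -0.0001
```

Call:
servo_tool:
  series:
    - [0,-0.5,0,0]
    - [0,0,0,0]

```text
clock: 4.28
tcp_pos: [0.6232, -0.084, 0.0775]
ee_rot: [1.0, -0.007, 0.0, -0.0]
contact_force: [-0.8, 1.0, -0.7]
grip_width: -0.0001
```

Call:
servo_tool:
  series:
    - [0,-0.4,0,0]
    - [0,0,0,0]

```text
clock: 4.45
tcp_pos: [0.623, -0.0809, 0.0772]
ee_rot: [1.0, -0.007, -0.0, -0.0]
contact_force: [-0.7, -0.5, -0.0]
grip_width: 0.0001
```

Call:
servo_tool:
  series:
    - [0,-0.4,0,0]
    - [0,0,0,0]

```text
clock: 4.62
tcp_pos: [0.623, -0.0768, 0.0771]
ee_rot: [1.0, -0.007, -0.0, -0.0]
contact_force: [-0.3, -0.2, 0.5]
grip_width: 0.0
```

Call:
servo_tool:
  series:
    - [0,-0.4,0,0]
    - [0,0,0,0]

```text
clock: 4.78
tcp_pos: [0.6231, -0.0726, 0.0771]
ee_rot: [1.0, -0.007, -0.0, -0.0]
contact_force: [-0.1, 0.5, -0.0]
grip_width: -0.0
```

Call:
servo_tool:
  series:
    - [0,-0.4,0,0]
    - [0,0,0,0]

```text
clock: 4.95
tcp_pos: [0.6232, -0.0685, 0.0771]
ee_rot: [1.0, -0.007, -0.0, -0.0]
contact_force: [-0.3, 0.1, 0.3]
grip_width: 0.0004
```

Run:
```python
from h import *
to((.62,-.14,.08))
a=cap('scene');b=cap('top')
P=[.623,-.0768,.0771]
for c in(a,b): print(proj(c,P))
s=np.hstack([cv2.resize(a['color'][140:340,130:350],None,fx=1.8,fy=1.8,interpolation=cv2.INTER_CUBIC),cv2.resize(b['color'][70:270,190:390],None,fx=1.8,fy=1.8,interpolation=cv2.INTER_CUBIC)])
cv2.imwrite('pics/c2.png',s[:,:,::-1])
```

```text
t 4.95 p [ 0.6232 -0.0685  0.0771] ang -0.81 tilt 0.04 F [-0.3  0.1  0.3] w 0.0004 q [-0.21  0.68  0.36  1.94 -0.4   0.59  0.4 ]
cm [-0.22  7.15 -0.29]
[[222.10061995 239.05912961]]
[[307.55178547 149.97637801]]
```

View pics/c2.png

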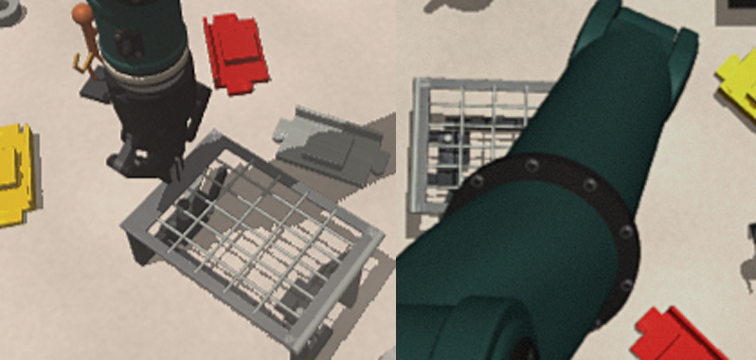

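Run:
```python
from h import *
a=cap('scene')
for P in [(.6232,-.0685,.0771),(.6232,-.0685,.0581),(.6232,-.0575,.0771),(.6232,-.0795,.0771)]: print(proj(a,P)-[180,190],(proj(a,P)-[180,190])*7)
s=cv2.resize(a['color'][190:275,180:290],None,fx=7,fy=7,interpolation=cv2.INTER_NEAREST)
cv2.imwrite('pics/c3.png',s[:,:,::-1])
```

```text
[[45.4542808  51.24119579]] [[318.17996558 358.68837051]]
[[46.54026091 56.62245606]] [[325.78182634 396.35719244]]
[[50.02740505 54.05960503]] [[350.19183536 378.41723521]]
[[40.92530456 48.44999489]] [[286.4771319  339.14996426]]
```

View pics/c3.png

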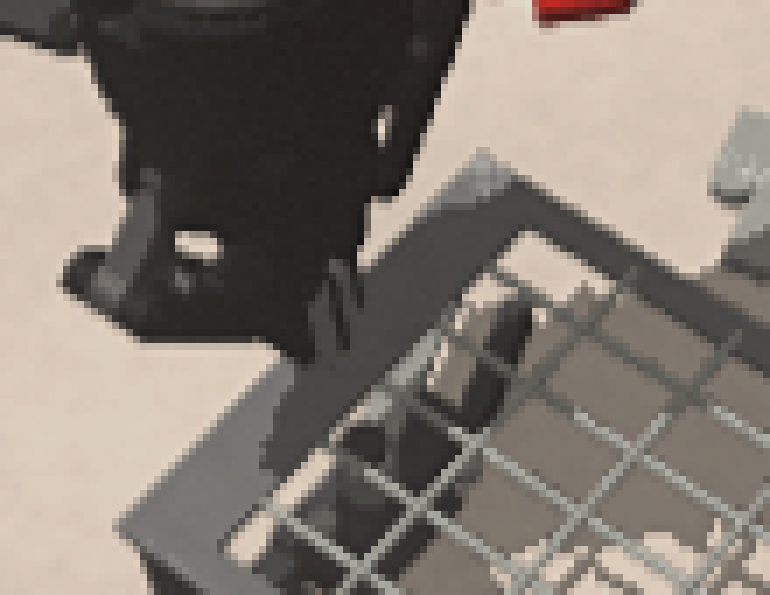

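The crop shows the shut fingers about at the cover's free edge (edge near pixel (226,235)), overlapping the strip with no force felt yet. I'll advance until there is contact.

Call:
servo_tool:
  series:
    - [0,-0.3,0,0]
    - [0,0,0,0]

```text
clock: 5.27
tcp_pos: [0.6232, -0.0659, 0.0772]
ee_rot: [1.0, -0.007, -0.0, -0.0]
contact_force: [0.2, 1.4, 0.2]
grip_width: -0.0003
```

Call:
servo_tool:
  series:
    - [0,-0.3,0,0]
    - [0,0,0,0]

```text
clock: 5.43
tcp_pos: [0.6233, -0.0627, 0.0772]
ee_rot: [1.0, -0.007, -0.0, -0.0]
contact_force: [0.1, 0.1, 0.4]
grip_width: -0.0001
```

Run:
```python
from h import *
import pickle
st()
a=cap('scene');b=cap('top')
a0,b0=pickle.load(open('c0.pkl','rb'))
s=cv2.resize(a['color'][190:350,180:370],None,fx=4,fy=4,interpolation=cv2.INTER_NEAREST)[:,:400]
b=cv2.resize(b['color'][90:210,190:280],None,fx=4,fy=4,interpolation=cv2.INTER_NEAREST)
s=s[:480]
cv2.imwrite('pics/c4.png',np.hstack([s,b[:480]])[:,:,::-1])
d=np.abs(a['color'].astype(int)-a0['color']).sum(2)>60
# cover far corners (left side) moved?
print(d[250:340,260:350].mean(), d[190:350,180:370].mean())
```

```text
t 5.43 p [ 0.6233 -0.0627  0.0772] ang -0.82 tilt 0.03 F [0.1 0.1 0.4] w -0.0001 q [-0.22  0.68  0.36  1.94 -0.4   0.59  0.39]
0.7348148148148148 0.8269407894736842
```

View pics/c4.png

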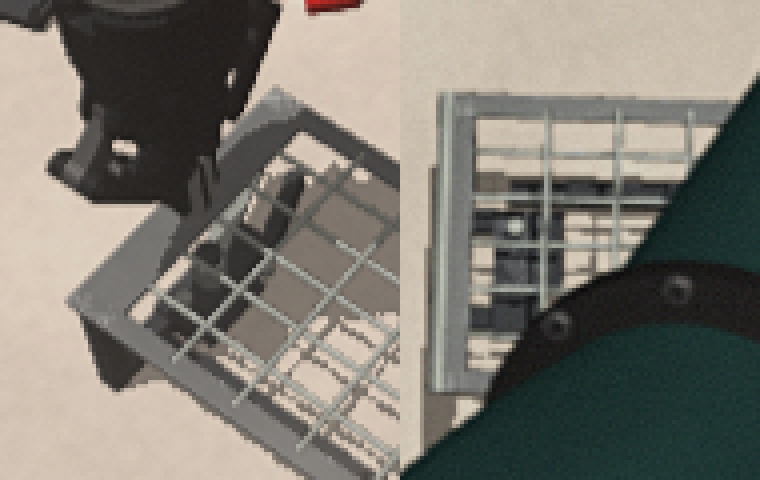

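Call:
servo_tool:
  series:
    - [0,0,-0.5,0]
    - [0,0,-0.5,0]
    - [0,0,0,0]

```text
clock: 5.78
tcp_pos: [0.6242, -0.0639, 0.0885]
ee_rot: [1.0, -0.008, 0.001, 0.0]
contact_force: [0.4, 0.9, -1.1]
grip_width: -0.0
```

Call:
servo_tool:
  series:
    - [0,-0.3,0,0]
    - [0,-0.3,0,0]
    - [0,0,0,0]

```text
clock: 6.03
tcp_pos: [0.6233, -0.0562, 0.0871]
ee_rot: [1.0, -0.007, -0.0, -0.0]
contact_force: [-0.2, -0.2, 1.1]
grip_width: -0.0
```

Run:
```python
from h import *
st()
a=cap('scene')
for P in [(.6233,-.0562,.0871),(.6233,-.0562,.0681),(.6233,-.0452,.0681),(.6233,-.0452,.08),(.6233,-.077,.08)]: print(P,(proj(a,P)-[180,190])*7)
s=cv2.resize(a['color'][190:275,180:290],None,fx=7,fy=7,interpolation=cv2.INTER_NEAREST)
cv2.imwrite('pics/c5.png',s[:,:,::-1])
```

```text
t 6.03 p [ 0.6233 -0.0562  0.0871] ang -0.79 tilt 0.05 F [-0.2 -0.2  1.1] w -0.0 q [-0.23  0.66  0.37  1.94 -0.4   0.61  0.38]
(0.6233, -0.0562, 0.0871) [[349.98521221 360.72322173]]
(0.6233, -0.0562, 0.0681) [[357.09222426 398.94115633]]
(0.6233, -0.0452, 0.0681) [[389.17491748 418.79268189]]
(0.6233, -0.0452, 0.08) [[385.12876562 395.15804317]]
(0.6233, -0.077, 0.08) [[292.16335375 337.93073309]]
```

View pics/c5.png

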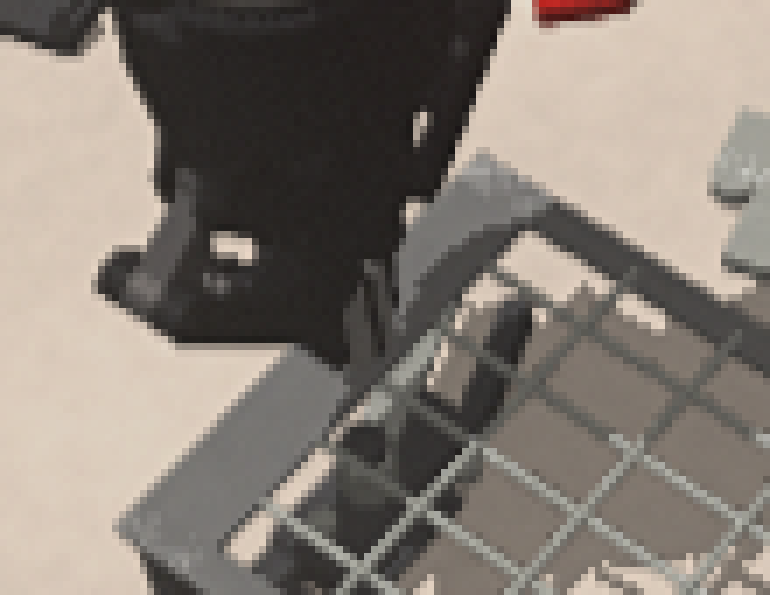

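Call:
servo_tool:
  series:
    - [0,0,-1,0]
    - [0,0,-1,0]
    - [0,0,-1,0]
    - [0,0,0,0]

```text
clock: 6.42
tcp_pos: [0.6253, -0.0582, 0.1201]
ee_rot: [1.0, -0.008, 0.002, 0.0]
contact_force: [0.3, -0.8, -0.2]
grip_width: 0.0001
```

Run:
```python
from h import *
st()
a=cap('scene');b=cap('top')
P=(.6233,-.0562,.1171)
for P in [(.6233,-.0562,.1171),(.6233,-.0562,.0981)]: print(P,(proj(a,P)-[180,170])*5)
s=cv2.resize(a['color'][170:290,180:330],None,fx=5,fy=5,interpolation=cv2.INTER_NEAREST)
cv2.imwrite('pics/c6.png',s[:,:,::-1])
```

```text
t 6.42 p [ 0.6253 -0.0582  0.1201] ang -0.89 tilt 0.29 F [ 0.3 -0.8 -0.2] w 0.0001 q [-0.25  0.62  0.4   1.92 -0.37  0.67  0.36]
(0.6233, -0.0562, 0.1171) [[241.55433873 312.29972851]]
(0.6233, -0.0562, 0.0981) [[246.95811003 341.35849142]]
```

View pics/c6.png

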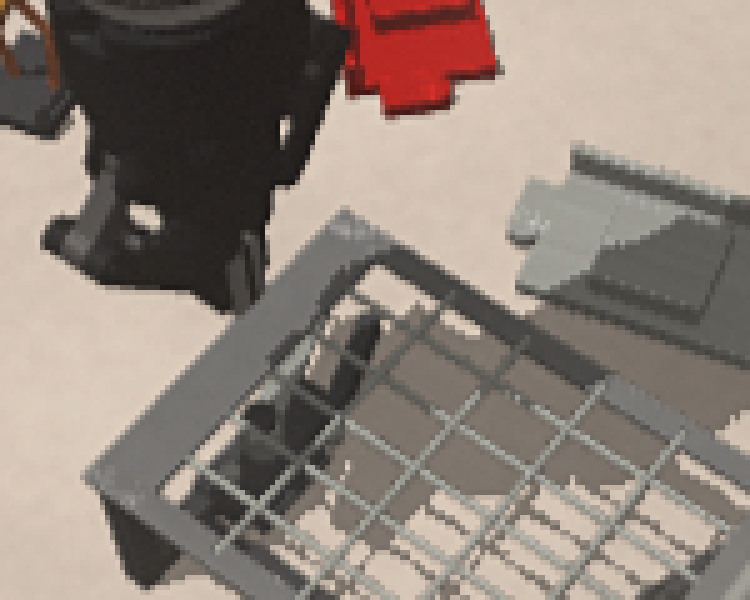

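Call:
servo_tool:
  series:
    - [0,0,1,0]
    - [0,0,1,0]
    - [0,0,1,0]
    - [0,0,0.5,0]
    - [0,0,0,0]

```text
clock: 6.93
tcp_pos: [0.6216, -0.0572, 0.0797]
ee_rot: [1.0, -0.007, -0.002, -0.0]
contact_force: [-0.3, 0.2, -0.3]
grip_width: -0.0003
```

Call:
servo_tool:
  series:
    - [0,0,0.5,0]
    - [0,0,0,0]

```text
clock: 7.1
tcp_pos: [0.623, -0.0576, 0.0763]
ee_rot: [1.0, -0.008, -0.001, 0.0]
contact_force: [0.7, -0.3, 0.2]
grip_width: 0.0
```

Call:
servo_tool:
  series:
    - [0,0,0.5,0]
    - [0,0,0,0]

```text
clock: 7.27
tcp_pos: [0.6232, -0.0574, 0.0717]
ee_rot: [1.0, -0.007, -0.0, -0.0]
contact_force: [-0.1, 0.1, -1.2]
grip_width: -0.0001
```

Call:
servo_tool:
  series:
    - [0,0,0.5,0]
    - [0,0,0,0]

```text
clock: 7.43
tcp_pos: [0.623, -0.0573, 0.0666]
ee_rot: [1.0, -0.007, -0.0, -0.0]
contact_force: [-0.0, -0.2, -0.9]
grip_width: 0.0001
```

Run:
```python
from h import *
import pickle
pickle.dump((cap('scene'),cap('top')),open('c7.pkl','wb'))
```

Call:
servo_tool:
  series:
    - [0,0,-2,0]
    - [0,1,-2,0]
    - [0,2.5,0,0]
    - [0,2.5,0,0]
    - [0,2.5,0,0]
    - [0,2.5,0,0]
    - [0,0,0,0]
    - [0,0,0,0]

```text
clock: 8.2
tcp_pos: [0.6214, -0.1701, 0.1076]
ee_rot: [1.0, -0.01, 0.0, 0.001]
contact_force: [0.0, 0.4, -0.2]
grip_width: 0.0
```

Run:
```python
from h import *
import pickle
o,M=st();p=o['tcp_pos']
a=cap('scene');a7,_=pickle.load(open('c7.pkl','rb'))
g=a['color'].sum(2)<200
u=np.rint(proj(a,p+[0,0,-.019])[0]).astype(int);print('tip pred',proj(a,p+[0,0,-.019]),'tcp',proj(a,p))
g=g.astype(np.uint8)
r=g[u[1]-40:u[1]+15,u[0]-20:u[0]+25]
for row in r: print(''.join('#' if v else '.' for v in row))
c=np.vstack([cv2.resize(x['color'][160:270,150:320],None,fx=2.7*1.2,fy=2.7,interpolation=cv2.INTER_CUBIC) for x in(a,a7)])
cv2.imwrite('pics/c7.png',c[:,:,::-1]);print(c.shape)
```

```text
t 8.2 p [ 0.6214 -0.1701  0.1076] ang -1.09 tilt 0.08 F [ 0.   0.4 -0.2] w 0.0 q [-0.06  0.65  0.38  1.89 -0.37  0.67  0.52]
tip pred [[184.76445708 212.31011901]] tcp [[182.89724341 206.35276327]]
######################...######..............
#######################..######..............
##############################...............
##############################...............
##############################...............
#############################................
#############################................
#############################................
#############################.#..#...........
############################..#####..........
###########################.#######..........
###################################..........
##################################...........
########################.########............
.######################...#######............
.######################...######.............
..#####################...#####..............
.#####################...######..............
######################...#####...............
#################...########
[... 941 characters left out ...]
..........................................
.............................................
.............................................
.............................................
.............................................
.............................................
.............................................
.............................................
.............................................
.............................................
.............................................
.............................................
.............................................
.............................................
.............................................
(594, 551, 3)
```

View pics/c7.png

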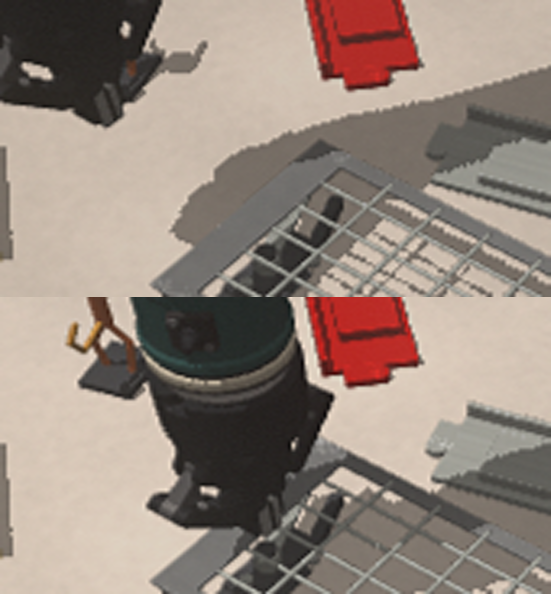

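Run:
```python
from h import *
import pickle
a,b=pickle.load(open('c0.pkl','rb'))
print('base',proj(a,[[0,0,0],[0,0,.02]])/.7,proj(b,[[0,0,0]])/.7)
def blobs(c,f):
    m=f(c['color'].astype(int)).astype(np.uint8)
    n,l,s,ce=cv2.connectedComponentsWithStats(m)
    return [(ce[i].round(1),s[i,4]) for i in range(1,n) if s[i,4]>150]
red=lambda i:(i[...,0]>2.2*i[...,1])&(i[...,0]>80)&(i[...,1]<1.6*i[...,2]+15)
yel=lambda i:(i[...,0]>2*i[...,2])&(i[...,1]>1.6*i[...,2])&(i[...,0]>100)
for n,f in(('red',red),('yel',yel)):
    for k,c in(('scene',a),('top',b)):
        for ce,s in blobs(c,f): print(n,k,ce,s,ray(c,ce,.009).round(4))
print(a['rvec'],a['tvec'],b['rvec'],b['tvec'],a['K'],b['K'])
```

```text
base [[563.82639207 154.91134692]
 [566.12848193 146.36277312]] [[387.22117533 654.92609635]]
red scene [260.3 168.9] 1082 [ 0.3895 -0.163   0.009 ]
red top [349.  270.6] 1674 [ 0.3805 -0.1659  0.009 ]
yel scene [161.3  76.8] 161 [ 0.262  -0.6108  0.009 ]
yel scene [32.2 73.3] 240 [ 0.4624 -0.9341  0.009 ]
yel scene [394.2 210.3] 1442 [0.3225 0.15   0.009 ]
yel scene [130.6 237.4] 1518 [ 0.6985 -0.2716  0.009 ]
yel top [136.  93.] 345 [0.7595 0.2805 0.009 ]
yel top [398.4 123.5] 1606 [ 0.6931 -0.2784  0.009 ]
yel top [473.2 266.9] 160 [ 0.3854 -0.4295  0.009 ]
yel top [ 63.2 297.9] 612 [0.3311 0.4232 0.009 ]
yel top [199.7 304.2] 1902 [0.3148 0.1449 0.009 ]
[ 1.26964942  2.42172117 -0.81151207] [ 0.31051903 -0.27624904  1.12841269] [ 2.18927373 -2.20729909  0.12144932] [-0.02610414  0.50554552  1.07916555] [[418.16749665   0.         279.60624326]
 [  0.         418.16749665 210.81039085]
 [  0.           0.           1.        ]] [[527.8335978    0.         283.82269186]
 [  0.         527.8335978  211.1795239 ]
 [  0.           0.           1.        ]]
```

Call:
servo_tool:
  series:
    - [0,0,2.5,0]
    - [0,0,2.5,0]
    - [0,0,2,0]
    - [0,0,0.5,0]
    - [0,0,0,0]

```text
clock: 8.67
tcp_pos: [0.6206, -0.165, 0.0305]
ee_rot: [1.0, -0.006, -0.002, -0.001]
contact_force: [-0.9, 0.4, -0.4]
grip_width: -0.0001
```

Call:
servo_tool:
  series:
    - [0,0,0.5,0]
    - [0,0,0,0]

```text
clock: 8.83
tcp_pos: [0.6225, -0.167, 0.0277]
ee_rot: [1.0, -0.007, 0.001, 0.0]
contact_force: [0.2, 0.7, -0.1]
grip_width: -0.0001
```

Call:
servo_tool:
  series:
    - [0,0,0.5,0]
    - [0,0,0,0]

```text
clock: 9.0
tcp_pos: [0.622, -0.1674, 0.0225]
ee_rot: [1.0, -0.007, 0.0, 0.0]
contact_force: [-0.7, -0.3, -0.4]
grip_width: -0.0001
```

Call:
servo_tool:
  series:
    - [0,0,0.3,0]
    - [0,0,0,0]

```text
clock: 9.17
tcp_pos: [0.6217, -0.1674, 0.0192]
ee_rot: [1.0, -0.007, 0.0, -0.0]
contact_force: [0.5, 0.2, -0.5]
grip_width: 0.0002
```

Call:
servo_tool:
  series:
    - [0,0,0.3,0]
    - [0,0,0,0]

```text
clock: 9.33
tcp_pos: [0.6215, -0.1674, 0.0159]
ee_rot: [1.0, -0.008, -0.0, -0.0]
contact_force: [0.2, -0.6, -0.7]
grip_width: -0.0002
```

Run:
```python
from h import *
o,M=st();p=o['tcp_pos']
a=cap('scene');
g=a['color'].sum(2)<200
print('tip pred',proj(a,p+[0,0,-.019]),'tcp',proj(a,p))
u=np.rint(proj(a,p)[0]).astype(int);y0=u[1]-22;x0=u[0]-20
print(x0,y0)
for row in a['color'].sum(2)[y0:y0+36,x0:x0+40]: print(''.join('#' if v<160 else '+' if v<280 else 'o' if v<380 else '.' for v in row))
```

```text
t 9.33 p [ 0.6215 -0.1674  0.0159] ang -0.86 tilt 0.03 F [ 0.2 -0.6 -0.7] w -0.0002 q [-0.01  0.78  0.3   1.92 -0.43  0.51  0.57]
tip pred [[193.78426293 238.85091268]] tcp [[192.23042642 233.85426418]]
172 212
#############################o..........
##########################.+............
#########################...............
########################+...............
#########################...............
...o+####################...............
.....o###################...............
.....o##################................
o+o..+##################o...............
####+###############+++#o.............oo
####################+++#+...........oooo
####+################++##..........ooooo
###################+##+##o........oooooo
##################++##++#+.......ooooooo
##################++##++##......oooooooo
##################+++#++#.......oooooooo
##################+++##++.......oooooooo
##################+++##++......ooooooooo
##########+o#######+++##+......ooooooooo
............+######+++##o.....oooooooooo
..............#####+++#+......oooooooooo
...............+###+++o......ooooooooooo
.................+o++o....oooooooooooooo
.........................ooooooooooooooo
........................oooooooooooooooo
.......................ooooooooooooooooo
.......................ooooooooooooooooo
.......................ooooooooooooooooo
......................oooooooooooooooooo
......................oooooooooooooooooo
.....................ooooooooooooooooooo
.....................ooooooooooooooooooo
.....................ooooooooooooooooooo
....................oooooooooooooooooooo
...................oooooooooooooooooo...
...................ooooooooooooooooo....
```

Call:
servo_tool:
  series:
    - [0,0,0.4,0]
    - [0,0,0.3,0]
    - [0,0,0,0]

```text
clock: 9.63
tcp_pos: [0.6212, -0.1673, 0.0085]
ee_rot: [1.0, -0.007, -0.001, -0.0]
contact_force: [0.1, -1.3, -0.1]
grip_width: 0.0002
```

Call:
servo_tool:
  series:
    - [0,0,0.3,0]
    - [0,0,0,0]

```text
clock: 9.8
tcp_pos: [0.6214, -0.1674, 0.0057]
ee_rot: [1.0, -0.007, -0.0, -0.0]
contact_force: [-0.4, -0.1, -0.7]
grip_width: 0.0
```

Call:
servo_tool:
  series:
    - [0,0,0.3,0]
    - [0,0,0,0]

```text
clock: 9.97
tcp_pos: [0.6215, -0.1674, 0.0027]
ee_rot: [1.0, -0.007, -0.0, -0.0]
contact_force: [0.9, 1.0, 0.4]
grip_width: 0.0003
```

Call:
servo_tool:
  series:
    - [0,0,0.3,0]
    - [0,0,0,0]

```text
clock: 10.13
tcp_pos: [0.6215, -0.1674, -0.0002]
ee_rot: [1.0, -0.007, -0.0, -0.0]
contact_force: [-0.5, 0.0, -0.0]
grip_width: 0.0002
```

Call:
servo_tool:
  series:
    - [0,0,0.3,0]
    - [0,0,0,0]

```text
clock: 10.3
tcp_pos: [0.6215, -0.1673, -0.0032]
ee_rot: [1.0, -0.007, -0.0, -0.0]
contact_force: [0.2, 0.2, -1.0]
grip_width: -0.0002
```

Call:
servo_tool:
  series:
    - [0,0,0.3,0]
    - [0,0,0,0]

```text
clock: 10.47
tcp_pos: [0.6215, -0.1674, -0.0062]
ee_rot: [1.0, -0.007, -0.0, -0.0]
contact_force: [0.7, 0.0, 0.8]
grip_width: 0.0
```

Call:
servo_tool:
  series:
    - [0,0,0.3,0]
    - [0,0,0,0]

```text
clock: 10.63
tcp_pos: [0.6215, -0.1673, -0.0093]
ee_rot: [1.0, -0.007, -0.0, -0.0]
contact_force: [-0.2, 0.1, -0.0]
grip_width: 0.0
```

Call:
servo_tool:
  series:
    - [0,0,0.3,0]
    - [0,0,0,0]

```text
clock: 10.8
tcp_pos: [0.6215, -0.1674, -0.0123]
ee_rot: [1.0, -0.007, -0.0, -0.0]
contact_force: [0.2, -0.0, -0.8]
grip_width: -0.0004
```

Run:
```python
from h import *
o,M=st();p=o['tcp_pos']
a=cap('scene');
u=np.rint(proj(a,p)[0]).astype(int);y0=u[1]-22;x0=u[0]-20
print(x0,y0,proj(a,p))
for row in a['color'].sum(2)[y0:y0+30,x0:x0+40]: print(''.join('#' if v<160 else '+' if v<280 else 'o' if v<380 else '.' for v in row))
```

```text
t 10.8 p [ 0.6215 -0.1674 -0.0123] ang -0.85 tilt 0.03 F [ 0.2 -0.  -0.8] w -0.0004 q [ 0.01  0.82  0.27  1.92 -0.45  0.47  0.59]
175 219 [[194.53288202 241.19760387]]
#############################..........o
#############################.......oooo
#########################+++.....ooooooo
########################+......ooooooooo
########################......oooooooooo
########################....oooooooooooo
########################...ooooooooooooo
.....###################..oooooooooooooo
.....o##################.ooooooooooooooo
o.....+################o.ooooooooooooooo
###+o+#############++##+oooooooooooooooo
####################++##+ooooooooooooooo
+##+################+++#+ooooooooooooooo
+####################++##ooooooooooooooo
##################++#++##ooooooooooooooo
#################+++##+##ooooooooooooooo
#################+++##+++ooooooooooooooo
#################++++#++oooooooooooooooo
##################+++##+oooooooooooooooo
##########++######+++##++ooooooooooooooo
........+...o#####+++##+oooooooooooooooo
..............+####++++ooooooooooooooooo
...............+###+++oooooooooooooooooo
...............o++o++ooooooooooooooooooo
..............oooooooooooooooooooooooooo
.............ooooooooooooooooooooooooooo
.............ooooooooooooooooooooooooooo
............oooooooooooooooooooooooooooo
............ooooooooooooooooooo.o.oooooo
...........oooooooooooooooooo.........oo
```

Call:
servo_tool:
  series:
    - [0,0,0.4,0]
    - [0,0,0,0]

```text
clock: 11.02
tcp_pos: [0.6222, -0.1676, -0.014]
ee_rot: [1.0, -0.008, 0.0, -0.0]
contact_force: [-2.1, 1.4, 12.7]
grip_width: -0.0001
```

Call:
servo_tool:
  series:
    - [0,0,0.4,0]
    - [0,0,0,0]

```text
clock: 11.18
tcp_pos: [0.6223, -0.1676, -0.0141]
ee_rot: [1.0, -0.008, 0.001, -0.002]
contact_force: [-8.0, 4.4, 38.1]
grip_width: 0.0001
```

Call:
servo_tool:
  series:
    - [0,0,0.4,0]
    - [0,0,0,0]

```text
clock: 11.35
tcp_pos: [0.6223, -0.1676, -0.0143]
ee_rot: [1.0, -0.008, 0.001, -0.003]
contact_force: [-15.6, 6.6, 64.0]
grip_width: 0.0001
```

Bench contact comes at a reported TCP z of about -0.014, so the fingertip is really 14 mm above the reported TCP. That explains the earlier misses: the finger was just above the cover. I'll correct for it and redo the approach.

Call:
servo_tool:
  series:
    - [0,0,-2,0]
    - [0,0,-2.5,0]
    - [0,0,-2.4,0]
    - [0,-2,0,0]
    - [0,-2,0,0]
    - [0,-1.5,0,0]
    - [0,-0.8,0,0]
    - [0,0,0,0]

```text
clock: 12.02
tcp_pos: [0.6228, -0.1013, 0.0449]
ee_rot: [1.0, -0.006, -0.0, -0.001]
contact_force: [0.8, 0.4, -0.8]
grip_width: 0.0003
```

Call:
servo_tool:
  series:
    - [0,-0.5,0,0]
    - [0,0,0,0]

```text
clock: 12.18
tcp_pos: [0.6227, -0.0999, 0.0451]
ee_rot: [1.0, -0.008, -0.0, 0.0]
contact_force: [0.7, 0.6, -0.6]
grip_width: 0.0003
```

Call:
servo_tool:
  series:
    - [0,-0.4,0,0]
    - [0,0,0,0]

```text
clock: 12.35
tcp_pos: [0.6227, -0.0958, 0.0451]
ee_rot: [1.0, -0.008, -0.0, 0.0]
contact_force: [0.1, 0.6, -0.3]
grip_width: 0.0002
```

Call:
servo_tool:
  series:
    - [0,-0.3,0,0]
    - [0,0,0,0]

```text
clock: 12.52
tcp_pos: [0.6228, -0.0923, 0.0451]
ee_rot: [1.0, -0.008, -0.0, -0.0]
contact_force: [-0.5, 0.8, 0.0]
grip_width: 0.0002
```

Call:
servo_tool:
  series:
    - [0,-0.3,0,0]
    - [0,0,0,0]

```text
clock: 12.68
tcp_pos: [0.6229, -0.0906, 0.0453]
ee_rot: [1.0, -0.008, 0.0, 0.001]
contact_force: [-1.1, -2.8, -1.0]
grip_width: -0.0001
```

Call:
servo_tool:
  series:
    - [0,-0.2,0,0]
    - [0,0,0,0]

```text
clock: 12.85
tcp_pos: [0.6229, -0.0906, 0.0454]
ee_rot: [1.0, -0.008, 0.001, 0.002]
contact_force: [-0.5, -5.3, -1.5]
grip_width: -0.0001
```

Call:
servo_tool:
  series:
    - [0,-0.2,0,0]
    - [0,0,0,0]

```text
clock: 13.02
tcp_pos: [0.6229, -0.0906, 0.0454]
ee_rot: [1.0, -0.009, 0.001, 0.003]
contact_force: [-0.2, -8.1, -1.3]
grip_width: -0.0002
```

Contact is clean at TCP y -0.0906, which puts the edge at y of about -0.0796. Now I'll lift it by friction while pressing inward.

Call:
servo_tool:
  series:
    - [0,-0.3,0,0]
    - [0,-0.1,-0.4,0]
    - [0,-0.1,-0.4,0]
    - [0,-0.1,-0.4,0]
    - [0,-0.1,-0.4,0]
    - [0,0,0,0]

```text
clock: 13.52
tcp_pos: [0.623, -0.0898, 0.0628]
ee_rot: [1.0, -0.011, 0.002, 0.006]
contact_force: [-0.7, -16.0, -0.1]
grip_width: 0.0002
```

Run:
```python
from h import *
import pickle
st()
a=cap('scene');a0=pickle.load(open('c0.pkl','rb'))[0]
x=lambda c:cv2.resize(c['color'][180:350,180:360],None,fx=2.1,fy=2.8,interpolation=cv2.INTER_CUBIC)
cv2.imwrite('pics/c8.png',np.hstack([x(a0),x(a)])[:,:,::-1])
```

```text
t 13.52 p [ 0.623  -0.0898  0.0628] ang -1.25 tilt 0.78 F [ -0.7 -16.   -0.1] w 0.0002 q [-0.18  0.7   0.36  1.94 -0.42  0.56  0.43]
```

Call:
servo_tool:
  series:
    - [0,-0.05,-0.5,0]
    - [0,-0.05,-0.5,0]
    - [0,-0.1,-0.5,0]
    - [0,-0.1,-0.5,0]
    - [0,-0.1,-0.5,0]
    - [0,-0.1,-0.5,0]

```text
clock: 14.07
tcp_pos: [0.6231, -0.0849, 0.0928]
ee_rot: [1.0, -0.011, 0.002, 0.007]
contact_force: [-0.6, -15.4, 1.7]
grip_width: 0.0
```

Call:
servo_tool:
  series:
    - [0,-0.1,-0.5,0]
    - [0,-0.15,-0.5,0]
    - [0,-0.15,-0.5,0]
    - [0,-0.15,-0.5,0]

```text
clock: 14.4
tcp_pos: [0.6233, -0.0792, 0.1131]
ee_rot: [1.0, -0.011, 0.002, 0.006]
contact_force: [-1.3, -15.7, 3.9]
grip_width: -0.0001
```

Call:
servo_tool:
  series:
    - [0,-0.3,-1.2,0]
    - [0,-0.45,-1.15,0]
    - [0,-0.55,-1.1,0]
    - [0,-0.6,-1.1,0]
    - [0,-0.7,-1.05,0]
    - [0,-0.75,-1.0,0]
    - [0,-0.8,-0.95,0]
    - [0,-0.9,-0.9,0]

```text
clock: 15.07
tcp_pos: [0.6251, -0.0245, 0.1986]
ee_rot: [1.0, -0.01, 0.002, 0.004]
contact_force: [-1.2, -8.5, 5.9]
grip_width: 0.0001
```

Call:
servo_tool:
  series:
    - [0,-0.95,-0.85,0]
    - [0,-1.0,-0.8,0]
    - [0,-1.05,-0.75,0]
    - [0,-1.1,-0.7,0]
    - [0,-1.1,-0.6,0]
    - [0,-1.15,-0.55,0]
    - [0,-1.2,-0.45,0]
    - [0,-1.2,-0.4,0]

```text
clock: 15.73
tcp_pos: [0.6246, 0.0722, 0.2466]
ee_rot: [1.0, -0.007, -0.001, -0.0]
contact_force: [0.4, 0.1, 0.2]
grip_width: 0.0003
```

Call:
servo_tool:
  series:
    - [0,-1.2,-0.35,0]
    - [0,-1.2,-0.25,0]
    - [0,-1.2,-0.15,0]
    - [0,-1.2,-0.1,0]
    - [0,-1.2,0,0]

```text
clock: 16.15
tcp_pos: [0.6262, 0.1314, 0.2553]
ee_rot: [1.0, -0.007, 0.0, -0.0]
contact_force: [0.4, -0.6, 0.6]
grip_width: 0.0001
```

Run:
```python
from h import *
st()
a=cap('scene')
cv2.imwrite('pics/c8.png',a['color'][:,:,::-1])
```

```text
t 16.15 p [0.6262 0.1314 0.2553] ang -0.85 tilt 0.01 F [ 0.4 -0.6  0.6] w 0.0001 q [-0.62  0.48  0.5   1.79 -0.28  0.94 -0.02]
```

View pics/c8.png

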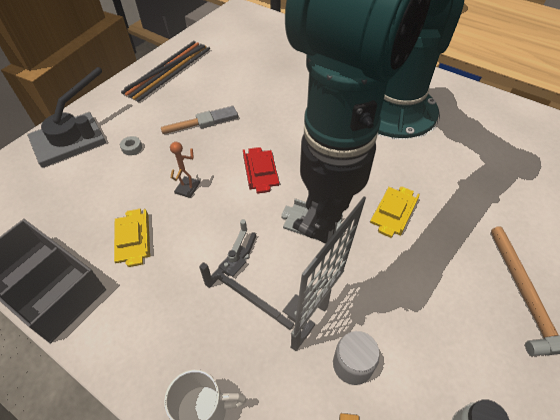

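The cover stands open at about (325,270) in the scene view, leaning left past vertical. Next I'll clear the arm and measure the jig and plate from above.

Call:
servo_tool:
  series:
    - [-1.0,1.5,0,0]
    - [-3.5,0,-1,0]
    - [-3.5,0,-1,0]
    - [-3.5,0,0,0]
    - [-3.5,0,0,0]
    - [-1,-3.5,0,0]
    - [0,-4,0,0]
    - [0,-4,0,0]
    - [0,-4,0,0]
    - [0,-4,0,0]

```text
clock: 17.03
tcp_pos: [0.4685, 0.3142, 0.2754]
ee_rot: [1.0, -0.008, 0.0, -0.0]
contact_force: [2.2, 0.1, 0.4]
grip_width: -0.0002
```

Call:
servo_tool:
  series:
    - [0,-4,0,0]
    - [0,-4,0,0]
    - [0,-4,0,0]
    - [-1,-4,0,0]
    - [-1,-4,0,0]
    - [0,0,0,0]

```text
clock: 17.53
tcp_pos: [0.4457, 0.5247, 0.2739]
ee_rot: [1.0, -0.001, -0.001, -0.003]
contact_force: [-1.4, 2.4, -0.4]
grip_width: -0.0001
```

Run:
```python
from h import *
import pickle
st()
a=cap('scene');b=cap('top')
pickle.dump((a,b),open('c9.pkl','wb'))
x=cv2.resize(b['color'][90:280,180:330],None,fx=3.15,fy=3.15,interpolation=cv2.INTER_CUBIC)
y=cv2.resize(a['color'][180:360,190:360],None,fx=1.9,fy=3.33*.998,interpolation=cv2.INTER_CUBIC)
h=min(x.shape[0],y.shape[0]);s=np.hstack([x[:h],y[:h]]);print(s.shape)
cv2.imwrite('pics/c9.png',s[:,:,::-1])
```

```text
t 17.53 p [0.4457 0.5247 0.2739] ang -0.09 tilt 0.41 F [-1.4  2.4 -0.4] w -0.0001 q [-1.2   0.52  0.42  1.66 -0.24  1.01 -0.71]
(598, 795, 3)
```

View pics/c9.png

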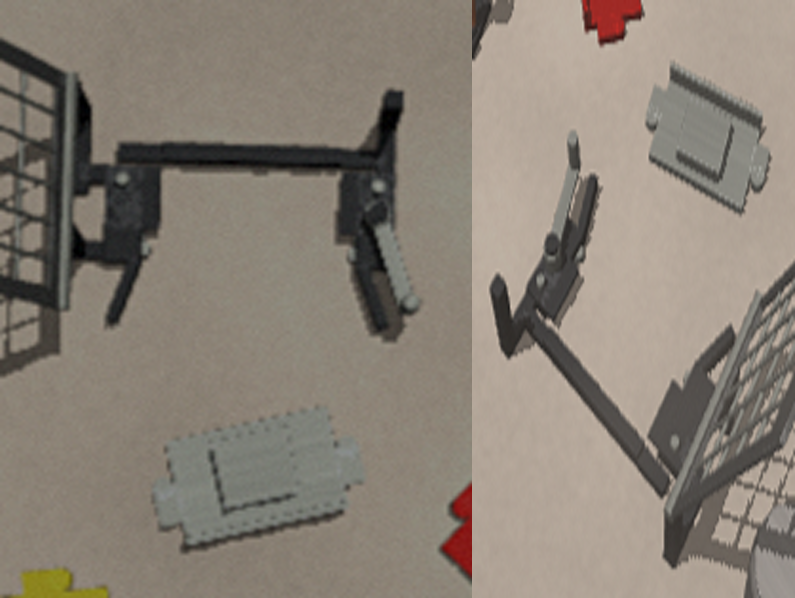

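Run:
```python
from h import *
import pickle
a,b=pickle.load(open('c9.pkl','rb'))
P=lambda p,z:ray(b,np.array(p)/3.15+[180,90],z)
S=lambda p,z:ray(a,np.array(p)/[1.9,3.323]+[190,180],z)
L=P((160,202),.015);R=P((337,207),.015);print('roof inner',L,R,'mid',(L+R)/2,'d',np.linalg.norm(L-R),'yaw',np.degrees(np.arctan2((L-R)[0],(L-R)[1]))*-1)
L=P((147,247),.01);R=P((352,258),.01);print('clips',L,R,(L+R)/2,np.linalg.norm(L-R))
L=P((118,165),.016);R=P((372,168),.016);print('stop front',L,R)
print('keeper peg',P((410,302),.057),'pivot',P((378,212),.029), S((572,135),.057))
print('plate')
c=[P(p,z) for p,z in[((165,440),.008),((327,408),.008),((345,512),.015),((185,548),.015)]]
for p in c: print(p)
fl,fr,rr,rl=c
print('centre',(fl+fr+rr+rl)/4,'w',np.linalg.norm(fl-fr),np.linalg.norm(rl-rr),'l',np.linalg.norm(fl-rl),np.linalg.norm(fr-rr))
d=(fl+rl)/2-(fr+rr)/2;print('yaw',-np.degrees(np.arctan2(d[0],d[1])))
el=P((155,505),.008);er=P((362,463),.008);print('ears',el,er,np.linalg.norm(el-er),(el+er)/2)
# scene plate
c=[S(p,.008) for p in[(650,158),(742,212)]];print('scene front corners fr,fl',c)
```

```text
roof inner [0.62672233 0.07996216 0.015     ] [ 0.6229527  -0.03819795  0.015     ] mid [0.62483752 0.02088211 0.015     ] d 0.11822022801197472 yaw -1.8272685130150292
clips [0.59725097 0.08901635 0.01      ] [ 0.58922774 -0.04813476  0.01      ] [0.59323935 0.02044079 0.01      ] 0.1373855824989834
stop front [0.65159391 0.10779558 0.016     ] [ 0.64913332 -0.0619081   0.016     ]
keeper peg [ 0.55342622 -0.08275811  0.057     ] pivot [ 0.61695169 -0.0647246   0.029     ] [0.27557263 0.32738382 0.057     ]
plate
[0.46814374 0.07740047 0.008     ]
[ 0.4886329  -0.03045912  0.008     ]
[ 0.41934204 -0.04145899  0.015     ]
[0.39676622 0.06399557 0.015     ]
centre [0.44322123 0.01736948 0.0115    ] w 0.10978841462617223 0.1078440145928115 l 0.07296191531765922 0.07050687762495658
yaw 11.413757566328151
ears [0.42514964 0.08409036 0.008     ] [ 0.4517603  -0.05343789  0.008     ] 0.1400790732947369 [0.43845497 0.01532624 0.008     ]
scene front corners fr,fl [array([0.19864143, 0.40909991, 0.008     ]), array([0.18405394, 0.5016581 , 0.008     ])]
```

Jig origin is about (0.616, 0.0205), yaw about -1.5°. The plate is at about (0.443, 0.017), yaw 11.4°. Roof gap, clip distance, plate size, keeper radius and the touched cover edge all agree with the given sizes. The place behind the flange is too close to the base to reach, so I'll clamp the plate front to rear with the open jaws, slide it to the mouth, then push from behind.

Call:
servo_tool:
  series:
    - [0,0,0,-0.107]
    - [0,0,0,-0.106]
    - [0,0,0,0]
  fingers: 1

```text
clock: 17.88
tcp_pos: [0.453, 0.5103, 0.2753]
ee_rot: [0.995, 0.098, 0.0, 0.001]
contact_force: [0.3, 0.2, -0.2]
grip_width: 0.036
```

```bash
python3 -c "
from h import *
to((.443,.017,.12),(.443,.017,0))"
```

```text
t 17.88 p [0.453  0.5103 0.2753] ang 11.28 tilt 0.07 F [ 0.3  0.2 -0.2] w 0.036 q [-1.16  0.5   0.37  1.67 -0.21  1.01 -0.52]
cm [-10.63  48.16  15.58]
cm [ 0.0e+00 -1.0e-02  1.2e+01]
```

Call:
servo_tool:
  series:
    - [-0.8,3.8,0,0]
    - [-0.8,3.8,0,0]
    - [-0.8,3.8,0,0]
    - [-0.8,3.8,0,0]
    - [-0.8,3.8,0,0]
    - [-0.8,3.8,1,0]
    - [-0.8,3.8,1,0]
    - [-0.8,3.8,1,0]
    - [-0.8,3.6,1.5,0]
    - [-0.8,3.6,1.5,0]

```text
clock: 18.72
tcp_pos: [0.4471, 0.1251, 0.2154]
ee_rot: [0.995, 0.096, 0.001, -0.0]
contact_force: [1.3, 0.1, -0.3]
grip_width: 0.0849
```

Call:
servo_tool:
  series:
    - [-0.8,3.6,2,0]
    - [-0.9,3.6,2,0]
    - [-0.9,3.6,2,0]
    - [0,0,1,0]
    - [0,0,0,0]
    - [0,0,0,0]

```text
clock: 19.22
tcp_pos: [0.4428, 0.0173, 0.1458]
ee_rot: [0.995, 0.097, -0.0, 0.0]
contact_force: [0.3, 0.3, 0.1]
grip_width: 0.0854
```

```bash
python3 -c "
from h import *
to((.443,.017,.02),(.443,.017,-.01))"
```

```text
t 19.22 p [0.4428 0.0173 0.1458] ang 11.09 tilt 0.05 F [0.3 0.3 0.1] w 0.0854 q [-0.44  0.39  0.39  2.3  -0.3   0.5   0.38]
cm [ 0.03  0.03 12.58]
cm [ 0. -0.  3.]
```

Call:
servo_tool:
  series:
    - [0,0,3,0]
    - [0,0,3,0]
    - [0,0,3,0]
    - [0,0,2.5,0]
    - [0,0,0,0]
    - [0,0,0,0]

```text
clock: 19.72
tcp_pos: [0.4435, 0.0195, 0.0309]
ee_rot: [0.995, 0.099, -0.0, -0.0]
contact_force: [0.2, -0.5, -0.4]
grip_width: 0.0853
```

Run:
```python
from h import *
st()
a=cap('scene');o=readout.get_obs();p=o['tcp_pos'];
x=a['color'][130:260,230:390]
cv2.imwrite('pics/c10.png',cv2.resize(x,None,fx=4.6,fy=4.6,interpolation=cv2.INTER_CUBIC)[:,:,::-1])
```

```text
t 19.72 p [0.4435 0.0195 0.0309] ang 11.42 tilt 0.06 F [ 0.2 -0.5 -0.4] w 0.0853 q [-0.27  0.61  0.16  2.35 -0.46  0.21  0.52]
```

View pics/c10.png

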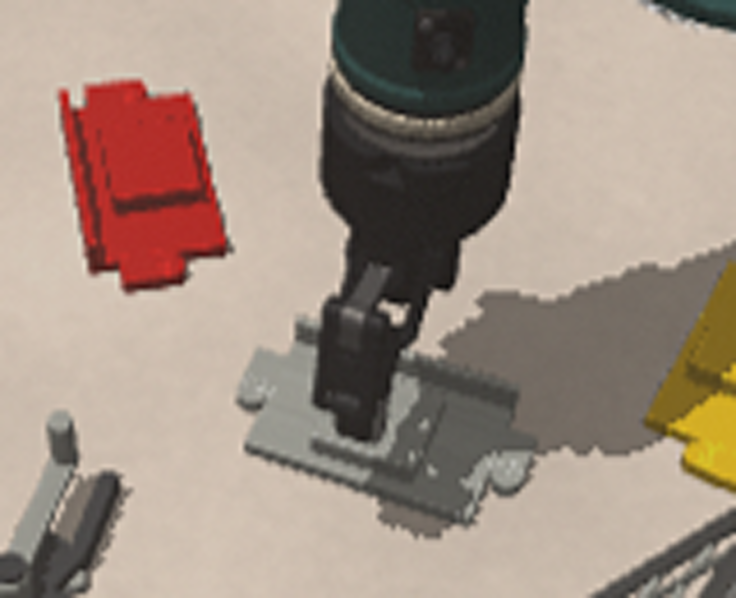

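View 12, the last: the open gripper is centred over the plate, with the front fingertip still above its front edge. From here I'll check by numbers only.

Call:
servo_tool:
  series:
    - [0,0,1.5,0]
    - [0,0,1,0]
    - [0,0,1,0]
    - [0,0,0.7,0]
    - [0,0,0,0]
    - [0,0,0,0]

```text
clock: 20.27
tcp_pos: [0.4441, 0.0186, -0.0102]
ee_rot: [0.995, 0.099, 0.001, 0.0]
contact_force: [-0.4, 0.3, -0.6]
grip_width: 0.0852
```

```bash
python3 -c "
from h import *
to((.443,.017,-.022))"
```

```text
t 20.27 p [ 0.4441  0.0186 -0.0102] ang 11.37 tilt 0.11 F [-0.4  0.3 -0.6] w 0.0852 q [-0.2   0.69  0.08  2.36 -0.5   0.1   0.55]
cm [-0.14  0.14  1.18]
```

Call:
servo_tool:
  series:
    - [0.57,0.1,0,0]
    - [0.57,0.1,0,0]
    - [0.57,0.1,0,0]
    - [0.57,0.1,0,0]
    - [0.57,0.1,0,0]
    - [0.57,0.1,0,0]
    - [0.57,0.1,0,0]
    - [0.57,0.1,0,0]
    - [0,0,0,0]

```text
clock: 21.02
tcp_pos: [0.4922, 0.0195, -0.0111]
ee_rot: [0.995, 0.099, 0.002, 0.0]
contact_force: [-1.1, 0.1, 0.5]
grip_width: 0.0855
```

```bash
python3 -c "
from h import *
st()"
```

```text
t 21.02 p [ 0.4922  0.0195 -0.0111] ang 11.36 tilt 0.2 F [-1.1  0.1  0.5] w 0.0855 q [-0.23  0.72  0.14  2.26 -0.48  0.19  0.54]
```

Call:
servo_tool:
  series:
    - [-0.3,0,0.3,0]
    - [0,0,0.4,0]
    - [0,0,0,0]

```text
clock: 21.27
tcp_pos: [0.4873, 0.0188, -0.0187]
ee_rot: [0.995, 0.099, 0.001, 0.0]
contact_force: [-0.0, -0.3, 0.5]
grip_width: 0.0853
```

Call:
servo_tool:
  series:
    - [0,0,0,0]
    - [0,0,0,0]
    - [0,0,0,0]
    - [0,0,0,0]
    - [0,0,0,0]
  fingers: 0.6
  grip_force: 20

```text
clock: 21.68
tcp_pos: [0.4858, 0.0188, -0.0182]
ee_rot: [0.995, 0.099, -0.001, -0.0]
contact_force: [-2.7, -0.1, 1.7]
grip_width: 0.0695
```

Run:
```python
from h import *
import pickle
st()
a=cap('scene')
P=[(x,y,.008) for x,y in[(.49,.0)]]
im=a['color'].astype(int)
sat=im.max(2)-im.min(2)
m=((sat<16)&(im.sum(2)>250)).astype(np.uint8); m[:130]=0;m[:,:200]=0;m[250:]=0;m[:,400:]=0
n,l,s,c=cv2.connectedComponentsWithStats(m)
for i in range(1,n):
    if s[i,4]>60: print(s[i],c[i].round(1),ray(a,c[i],.01).round(3))
```

```text
t 21.68 p [ 0.4858  0.0188 -0.0182] ang 11.34 tilt 0.06 F [-2.7 -0.1  1.7] w 0.0695 q [-0.22  0.73  0.12  2.27 -0.49  0.17  0.55]
[272 211  21  35 384] [281.4 228. ] [ 0.501 -0.026  0.01 ]
[232 220  15  30 154] [239.5 236.5] [ 0.568 -0.085  0.01 ]
[303 225  36  25 595] [319.7 239.2] [0.479 0.056 0.01 ]
```

The jaws stopped at 69.5 mm, so the plate (70 mm) is clamped. Next I'll square it up.

Call:
servo_tool:
  series:
    - [0,0,0,0]
    - [0,0,0,0]
    - [0,0,0,0.045]
    - [0,0,0,0.045]
    - [0,0,0,0.045]
    - [0,0,0,0.045]
    - [0,0,0,0.044]
    - [0,0,0,0]
  fingers: 0.4
  grip_force: 25

```text
clock: 22.4
tcp_pos: [0.4876, 0.0185, -0.0181]
ee_rot: [1.0, -0.015, 0.001, 0.0]
contact_force: [-0.1, -1.7, 1.2]
grip_width: 0.0692
```

Run:
```python
from h import *
to((.540,.0225,-.018),(.571,.0217,-.018))
a=cap('scene')
im=a['color'].astype(int)
sat=im.max(2)-im.min(2)
m=((sat<16)&(im.sum(2)>250)).astype(np.uint8); m[:130]=0;m[:,:200]=0;m[250:]=0;m[:,400:]=0
n,l,s,c=cv2.connectedComponentsWithStats(m)
for i in range(1,n):
    if s[i,4]>60:
        k=cv2.convexHull(cv2.findContours((l==i).astype(np.uint8),0,1)[0][0])
        k=cv2.approxPolyDP(k,2,True)[:,0]
        print(s[i],[list(ray(a,q,.008)[:2].round(3)) for q in k])
```

```text
t 22.4 p [ 0.4876  0.0185 -0.0181] ang -1.7 tilt 0.11 F [-0.1 -1.7  1.2] w 0.0692 q [-0.24  0.73  0.15  2.27 -0.6   0.18  0.43]
cm [ 5.23 -0.56 -0.  ]
cm [ 3.1  -0.01  0.01]
[272 214  23  25 219] [[np.float64(0.463), np.float64(-0.019)], [np.float64(0.525), np.float64(-0.018)], [np.float64(0.526), np.float64(-0.032)], [np.float64(0.496), np.float64(-0.048)], [np.float64(0.47), np.float64(-0.048)], [np.float64(0.46), np.float64(-0.034)]]
[232 220  15  30 154] [[np.float64(0.528), np.float64(-0.104)], [np.float64(0.548), np.float64(-0.083)], [np.float64(0.591), np.float64(-0.071)], [np.float64(0.6), np.float64(-0.08)], [np.float64(0.537), np.float64(-0.108)]]
[298 224  40  26 564] [[np.float64(0.509), np.float64(0.022)], [np.float64(0.459), np.float64(0.015)], [np.float64(0.468), np.float64(0.091)], [np.float64(0.483), np.float64(0.09)], [np.float64(0.515), np.float64(0.043)]]
```

Call:
servo_tool:
  series:
    - [0.5,-0.15,0,0]
    - [0.5,-0.15,0,0]
    - [0.5,-0.15,0,0]
    - [0.5,-0.1,0,0]
    - [0.5,-0.05,0,0]
    - [0.5,0,0,0]
    - [0.5,0,0,0]
    - [0.5,0,0,0]
    - [0.5,0,0,0]
    - [0,0,0,0]

```text
clock: 23.28
tcp_pos: [0.5277, 0.0246, -0.0179]
ee_rot: [1.0, -0.013, -0.004, -0.001]
contact_force: [-5.4, 0.4, 6.6]
grip_width: 0.0688
```

Call:
servo_tool:
  series:
    - [0.5,0,0,0]
    - [0.5,0,0,0]
    - [0.5,0,0,0]
    - [0,0,0,0]

```text
clock: 23.62
tcp_pos: [0.5428, 0.0243, -0.0179]
ee_rot: [1.0, -0.013, -0.003, -0.001]
contact_force: [-4.8, -0.5, 6.0]
grip_width: 0.0691
```

Call:
servo_tool:
  series:
    - [0.5,0,0,0]
    - [0.5,0,0,0]
    - [0,0,0,0]

```text
clock: 23.87
tcp_pos: [0.5522, 0.024, -0.0179]
ee_rot: [1.0, -0.013, -0.004, -0.001]
contact_force: [-4.9, 1.0, 6.9]
grip_width: 0.0691
```

Run:
```python
from h import *
st()
a=cap('scene')
im=a['color'].astype(int)
sat=im.max(2)-im.min(2)
m=((sat<16)&(im.sum(2)>250)).astype(np.uint8); m[:130]=0;m[:,:200]=0;m[300:]=0;m[:,400:]=0
n,l,s,c=cv2.connectedComponentsWithStats(m)
for i in range(1,n):
    if s[i,4]>60:
        k=cv2.convexHull(cv2.findContours((l==i).astype(np.uint8),0,1)[0][0])
        k=cv2.approxPolyDP(k,2,True)[:,0]
        print(s[i],[[float(v) for v in ray(a,q,.008)[:2].round(3)] for q in k])
```

```text
t 23.87 p [ 0.5522  0.024  -0.0179] ang -1.47 tilt 0.49 F [-4.9  1.   6.9] w 0.0691 q [-0.29  0.77  0.24  2.12 -0.56  0.32  0.39]
[231 220  16  33 167] [[0.528, -0.104], [0.548, -0.083], [0.602, -0.07], [0.603, -0.08], [0.537, -0.108]]
[256 236  21  26 233] [[0.534, -0.04], [0.545, -0.009], [0.59, -0.016], [0.589, -0.027], [0.56, -0.043]]
[ 292  241  108   59 1489] [[0.389, 0.193], [0.405, 0.198], [0.545, 0.194], [0.622, 0.082], [0.514, 0.122]]
[295 242  26  17  64] [[0.513, 0.017], [0.516, 0.079]]
[282 247  41  40 931] [[0.526, 0.018], [0.525, 0.078], [0.535, 0.096], [0.564, 0.097], [0.592, 0.079], [0.587, 0.036], [0.571, 0.024]]
[219 253  18  19 109] [[0.608, -0.066], [0.621, -0.053], [0.644, -0.055], [0.644, -0.078], [0.612, -0.081]]
[232 285  29  15 116] [[0.656, 0.033], [0.665, 0.02], [0.664, -0.029], [0.654, -0.004]]
```

Call:
servo_tool:
  series:
    - [0,0,-0.1,0]
    - [0.5,0,0,0]
    - [0.5,0,0,0]
    - [0.5,0,0,0]
    - [0.4,0,0,0]
    - [0,0,0,0]

```text
clock: 24.42
tcp_pos: [0.5781, 0.0227, -0.0173]
ee_rot: [1.0, -0.013, 0.001, 0.0]
contact_force: [-0.9, -0.5, -4.1]
grip_width: 0.069
```

Call:
servo_tool:
  series:
    - [0,0,0,0]
    - [0,0,0,0]
    - [0,0,0,0]
    - [0,0,0,0]
  fingers: 1

```text
clock: 24.75
tcp_pos: [0.5758, 0.0224, -0.0168]
ee_rot: [1.0, -0.013, 0.0, -0.0]
contact_force: [-0.3, -0.3, 1.3]
grip_width: 0.0854
```

Run:
```python
from h import *
o,M=st();print(M.round(3))
```

```text
t 24.75 p [ 0.5758  0.0224 -0.0168] ang -1.51 tilt 0.02 F [-0.3 -0.3  1.3] w 0.0854 q [-0.3   0.78  0.26  2.07 -0.55  0.35  0.38]
[[ 1.    -0.026  0.   ]
 [-0.026 -1.     0.   ]
 [ 0.    -0.    -1.   ]]
```

Call:
servo_tool:
  series:
    - [0,0,-3.5,0]
    - [0,0,-3,0]
    - [-2.2,0,0,0]
    - [-2.2,0,0,0]
    - [-2.0,0,0,0]
    - [0,0,0,0.12]
    - [0,0,0,0.12]
    - [0,0,0,0.12]
    - [0,0,0,0.12]
    - [0,0,0,0.12]
  fingers: 0.2

```text
clock: 25.58
tcp_pos: [0.5117, 0.0243, 0.0482]
ee_rot: [0.95, -0.311, 0.0, -0.0]
contact_force: [0.9, 0.8, 0.4]
grip_width: 0.0513
```

Call:
servo_tool:
  series:
    - [0,0,0,0.12]
    - [0,0,0,0.12]
    - [0,0,0,0.12]
    - [0,0,0,0.12]
    - [0,0,0,0.12]
    - [0,0,0,0.12]
    - [0,0,0,0.12]
    - [0,0,0,0.13]
    - [0,0,0,0]
    - [0,0,0,0]

```text
clock: 26.42
tcp_pos: [0.5116, 0.0244, 0.0478]
ee_rot: [-0.701, 0.713, -0.0, -0.0]
contact_force: [0.5, -0.7, -0.4]
grip_width: 0.0514
```

Run:
```python
from h import *
import pickle
to((.512,.023,.03),(.512,.023,-.008))
a=cap('scene');pickle.dump((a,cap('top')),open('c10.pkl','wb'))
im=a['color'].astype(int)
sat=im.max(2)-im.min(2)
m=((sat<16)&(im.sum(2)>250)).astype(np.uint8); m[:130]=0;m[:,:200]=0;m[300:]=0;m[:,400:]=0
n,l,s,c=cv2.connectedComponentsWithStats(m)
for i in range(1,n):
    if s[i,4]>60:
        k=cv2.convexHull(cv2.findContours((l==i).astype(np.uint8),0,1)[0][0])
        k=cv2.approxPolyDP(k,2,True)[:,0]
        print(s[i],[[float(v) for v in ray(a,q,.008)[:2].round(3)] for q in k])
```

```text
t 26.42 p [0.5116 0.0244 0.0478] ang -90.96 tilt 0.02 F [ 0.5 -0.7 -0.4] w 0.0514 q [-0.64  0.74  0.73  2.22 -1.01  0.56 -0.72]
cm [ 0.14 -0.04  1.78]
cm [-0.  -0.   3.8]
[231 220  16  33 167] [[0.528, -0.104], [0.548, -0.083], [0.602, -0.07], [0.603, -0.08], [0.537, -0.108]]
[ 248  238  152   62 3635] [[0.391, 0.194], [0.405, 0.198], [0.545, 0.194], [0.623, 0.081], [0.615, -0.028], [0.583, -0.047], [0.536, -0.035]]
[219 253  18  19  97] [[0.608, -0.066], [0.619, -0.054], [0.644, -0.055], [0.644, -0.078], [0.612, -0.081]]
[236 288  25  12  89] [[0.664, -0.019], [0.654, -0.004], [0.656, 0.033], [0.665, 0.02]]
```

Call:
servo_tool:
  series:
    - [0.1,0,2.5,0.01]
    - [0,0,2,0]
    - [0,0,0.8,0]
    - [0,0,0.4,0]
    - [0,0,0,0]

```text
clock: 26.93
tcp_pos: [0.5114, 0.0231, -0.0095]
ee_rot: [-0.696, 0.718, 0.0, -0.0]
contact_force: [0.4, -0.0, 0.6]
grip_width: 0.0514
```

Call:
servo_tool:
  series:
    - [0,-0.4,0,0]
    - [0,-0.4,0,0]
    - [0,-0.4,0,0]
    - [0,-0.4,0,0]
    - [0,-0.4,0,0]
    - [0,0,0,0]

```text
clock: 27.43
tcp_pos: [0.5324, 0.0227, -0.009]
ee_rot: [-0.697, 0.717, -0.0, 0.0]
contact_force: [0.4, -0.8, 0.5]
grip_width: 0.0511
```

Call:
servo_tool:
  series:
    - [0,-0.4,0,0]
    - [0,-0.4,0,0]
    - [0,0,0,0]

```text
clock: 27.68
tcp_pos: [0.537, 0.0227, -0.0095]
ee_rot: [-0.696, 0.718, 0.002, -0.001]
contact_force: [-5.4, 0.1, 3.2]
grip_width: 0.0513
```

Call:
servo_tool:
  series:
    - [0,-0.4,0,0]
    - [0,-0.4,0,0]
    - [0,0,0,0]

```text
clock: 27.93
tcp_pos: [0.5442, 0.0223, -0.0098]
ee_rot: [-0.696, 0.718, 0.003, -0.002]
contact_force: [-3.0, 0.2, -1.2]
grip_width: 0.0512
```

Call:
servo_tool:
  series:
    - [0,-0.4,0,0]
    - [0,-0.4,0,0]
    - [0,-0.4,0,0]
    - [0,0,0,0]

```text
clock: 28.27
tcp_pos: [0.5611, 0.0219, -0.0094]
ee_rot: [-0.697, 0.717, -0.001, 0.0]
contact_force: [-1.8, 0.0, -1.7]
grip_width: 0.0514
```

Call:
servo_tool:
  series:
    - [0,-0.4,0,0]
    - [0,-0.4,0,0]
    - [0,-0.4,0,0]
    - [0,0,0,0]

```text
clock: 28.6
tcp_pos: [0.5745, 0.0212, -0.0088]
ee_rot: [-0.696, 0.718, -0.002, 0.001]
contact_force: [1.4, -0.1, 0.5]
grip_width: 0.0511
```

Call:
servo_tool:
  series:
    - [0,-0.3,0,0]
    - [0,-0.3,0,0]
    - [0,0,0,0]

```text
clock: 28.85
tcp_pos: [0.5745, 0.0211, -0.0092]
ee_rot: [-0.696, 0.718, 0.003, -0.001]
contact_force: [-6.6, 0.5, 5.6]
grip_width: 0.0511
```

Call:
servo_tool:
  series:
    - [0,-0.4,0,0]
    - [0,-0.4,0,0]
    - [0,0,0,0]

```text
clock: 29.1
tcp_pos: [0.5742, 0.0212, -0.0099]
ee_rot: [-0.696, 0.718, 0.009, -0.005]
contact_force: [-18.7, 0.6, 13.3]
grip_width: 0.0512
```

Call:
servo_tool:
  series:
    - [0,-0.4,0,0]
    - [0,-0.3,0,0]
    - [0,0,0,0]

```text
clock: 29.35
tcp_pos: [0.574, 0.0212, -0.0107]
ee_rot: [-0.696, 0.718, 0.014, -0.009]
contact_force: [-27.6, 0.8, 19.1]
grip_width: 0.0512
```

The plate stops rigidly at 27 N, so it appears home. I'll back off and check.

Call:
servo_tool:
  series:
    - [0,2.5,0,0]
    - [0,2.5,0,0]
    - [0,0,-3.5,0]
    - [0,0,-3.5,0]
    - [0,0,0,0]

```text
clock: 29.77
tcp_pos: [0.5472, 0.021, 0.0659]
ee_rot: [-0.696, 0.718, -0.004, 0.004]
contact_force: [0.3, 0.4, 1.1]
grip_width: 0.0515
```

Run:
```python
from h import *
import pickle
to((.5534,-.083,.06),(.5534,-.083,.022))
a=cap('scene');b=cap('top');pickle.dump((a,b),open('c11.pkl','wb'))
im=a['color'].astype(int)
# jig model points predicted in scene vs visible plate mask
sat=im.max(2)-im.min(2)
m=((sat<16)&(im.sum(2)>250)).astype(np.uint8); m[:130]=0;m[:,:200]=0;m[300:]=0;m[:,340:]=0
print('plate front edge predicted (home) scene px:',proj(a,[(.651,.0195-.05,.008),(.653,.0195+.05,.008)]))
for y in (-.02,0,.02,.04):
    pts=[];
    for x in np.arange(.52,.68,.004):
        u,v=np.rint(proj(a,[(x,y,.008)])[0]).astype(int); pts.append('%d'%(im[v,u].sum()//10)+('*' if m[v,u] else ''))
    print(y,' '.join(pts))
```

```text
t 29.77 p [0.5472 0.021  0.0659] ang -91.81 tilt 0.62 F [0.3 0.4 1.1] w 0.0515 q [-0.65  0.75  0.78  2.14 -0.95  0.63 -0.79]
cm [10.38 -0.94  0.61]
cm [-0.    0.04  3.8 ]
plate front edge predicted (home) scene px: [[235.45080738 279.77045102]
 [276.97644159 308.01072882]]
-0.02 60 61 60 61 61 60 60 60 59 60 60 61 60 61 61 53 33* 25* 46* 47* 47* 46* 47* 48* 47* 48* 47* 47* 46* 48* 47* 47* 47* 42* 26* 24 25* 17 60 58 59
0 35 34 55 60 60 60 60 60 61 61 61 61 61 61 61 53 41* 24 44* 47* 45* 46* 46* 46* 47* 45* 47* 46* 47* 47* 47* 43* 35* 48* 25* 25* 26* 19 56 59 60
0.02 35 35 34 33 61 61 60 60 60 60 60 60 60 59 60 60 42* 24 44* 48* 48* 46* 45* 45* 47* 45* 47* 46* 46* 47* 47* 36* 27* 48* 29* 25* 26* 21 54 60 60
0.04 34 33 59 59 59 58 59 59 59 60 59 60 60 60 60 59 48* 30* 30* 48* 47* 47* 46* 46* 47* 46* 47* 47* 46* 47* 48* 48* 28* 49* 26 27 27 21 36 59 60
```

No bench colour shows between plate and back stop at any of the sampled y positions, so the plate is home. Now the keeper peg.

Call:
servo_tool:
  series:
    - [2.6,-0.2,0,0]
    - [2.6,-0.2,0,0]
    - [2.6,-0.2,0,0]
    - [2.6,-0.3,0,0]
    - [0,0,0,0]
    - [0,0,2,0]
    - [0,0,2,0]
    - [0,0,0.4,0]
    - [0,0,0,0]
    - [0,0,0,0]

```text
clock: 30.7
tcp_pos: [0.5486, -0.0819, 0.0166]
ee_rot: [-0.696, 0.718, 0.0, -0.0]
contact_force: [0.4, -0.7, 0.4]
grip_width: 0.0513
```

Call:
servo_tool:
  series:
    - [0,0,0,0]
    - [0,0,0,0]
    - [0,0,0,0]
    - [0,0,0,0]
    - [0,0,0,0]
    - [0,0,0,0]
  fingers: -1
  grip_force: 20

```text
clock: 31.2
tcp_pos: [0.549, -0.082, 0.0174]
ee_rot: [-0.696, 0.718, -0.0, 0.0]
contact_force: [-0.7, 1.1, 5.9]
grip_width: 0.0109
```

Run:
```python
from h import *
o,M=st();p=o['tcp_pos'];c=np.array([.6165,-.0645])
d=p[:2]-c;print('r',np.linalg.norm(d),'ang',np.degrees(np.arctan2(d[1],d[0]))%360)
phi=np.arctan2(d[1],d[0])%(2*np.pi)
f=np.linspace(phi,np.radians(88),17);
X=np.array([[c[0]+.065*np.cos(t),c[1]+.065*np.sin(t),p[2]] for t in f])
print((np.diff(np.vstack([X]),axis=0)@M*100).round(2).tolist())
```

```text
t 31.2 p [ 0.549  -0.082   0.0174] ang -91.73 tilt 0.06 F [-0.7  1.1  5.9] w 0.0109 q [-0.39  0.82  0.67  2.13 -1.02  0.56 -0.55]
r 0.06975150638358166 ang 194.52325982466039
[[-0.74, 0.17, -0.0], [-0.75, 0.08, 0.0], [-0.75, -0.01, 0.0], [-0.75, -0.09, 0.0], [-0.73, -0.18, 0.0], [-0.71, -0.26, 0.0], [-0.67, -0.34, 0.0], [-0.63, -0.42, 0.0], [-0.58, -0.49, 0.0], [-0.51, -0.55, 0.0], [-0.45, -0.61, 0.0], [-0.37, -0.66, 0.0], [-0.3, -0.69, 0.0], [-0.21, -0.72, 0.0], [-0.13, -0.74, 0.0], [-0.04, -0.75, 0.0]]
```

Call:
servo_tool:
  series:
    - [0,0,-0.3,0]
    - [-0.74,0.1,0,0]
    - [-0.75,0.08,0,0]
    - [-0.75,0,0,0]
    - [-0.75,-0.1,0,0]
    - [-0.73,-0.18,0,0]
    - [-0.71,-0.26,0,0]
    - [-0.67,-0.34,0,0]
    - [-0.63,-0.42,0,0]

```text
clock: 31.95
tcp_pos: [0.5612, -0.0234, 0.0197]
ee_rot: [-0.697, 0.717, 0.001, -0.0]
contact_force: [-2.4, -0.7, -7.4]
grip_width: 0.0113
```

Call:
servo_tool:
  series:
    - [-0.58,-0.49,0,0]
    - [-0.51,-0.55,0,0]
    - [-0.45,-0.61,0,0]
    - [-0.37,-0.66,0,0]
    - [-0.3,-0.69,0,0]
    - [-0.21,-0.72,0,0]
    - [-0.13,-0.74,0,0]
    - [0,0,0,0]

```text
clock: 32.62
tcp_pos: [0.6096, 0.0002, 0.0199]
ee_rot: [-0.697, 0.717, -0.001, 0.001]
contact_force: [-0.8, 1.8, -5.6]
grip_width: 0.011
```

Run:
```python
from h import *
o,M=st();p=o['tcp_pos'];c=np.array([.6165,-.0645])
d=p[:2]-c;print('r',np.linalg.norm(d),'ang',np.degrees(np.arctan2(d[1],d[0]))%360)
```

```text
t 32.62 p [6.096e-01 2.000e-04 1.990e-02] ang -91.64 tilt 0.16 F [-0.8  1.8 -5.6] w 0.011 q [-0.55  0.87  0.73  2.01 -0.98  0.66 -0.77]
r 0.06511214625448977 ang 96.12215938999164
```

Call:
servo_tool:
  series:
    - [0,-0.3,0,0]
    - [0,-0.3,0,0]
    - [0,-0.3,0,0]
    - [0,0,0,0]

```text
clock: 32.95
tcp_pos: [0.6168, 0.0005, 0.0199]
ee_rot: [-0.697, 0.717, 0.001, 0.001]
contact_force: [-0.9, 3.9, -4.0]
grip_width: 0.0109
```

Call:
servo_tool:
  series:
    - [0,-0.3,0,0]
    - [0,-0.3,0,0]
    - [0,0,0,0]

```text
clock: 33.2
tcp_pos: [0.6184, 0.0006, 0.0197]
ee_rot: [-0.697, 0.717, 0.004, -0.001]
contact_force: [-6.7, 5.5, 2.2]
grip_width: 0.0112
```

Call:
servo_tool:
  series:
    - [0,0,0,0]
    - [0,0,0,0]
    - [0,0,0,0]
    - [0,0,0,0]
  fingers: 0.2

```text
clock: 33.53
tcp_pos: [0.6236, -0.0029, 0.0208]
ee_rot: [-0.696, 0.718, -0.002, 0.001]
contact_force: [0.5, -0.1, -0.6]
grip_width: 0.0514
```

Call:
servo_tool:
  series:
    - [0,0,-2.5,0]
    - [0,0,-3,0]
    - [0,0,-3,0]
    - [0,2,-1,0]
    - [0,4,0,0]
    - [0,4,0,0]
    - [0,4,0,0]
    - [3,0,0,0]
    - [3,0,0,0]
    - [3,0,0,0]

```text
clock: 34.37
tcp_pos: [0.4791, -0.0879, 0.1153]
ee_rot: [-0.697, 0.717, -0.001, 0.0]
contact_force: [1.2, -0.4, 0.3]
grip_width: 0.0512
```

Run:
```python
from h import *
import pickle
st()
a=cap('scene');b=cap('top');pickle.dump((a,b),open('c12.pkl','wb'))
im=b['color'].astype(int)
def scan(c,x,ys,z,lab):
    im=c['color'].astype(int);o=[]
    for y in ys:
        u,v=np.rint(proj(c,[(x,y,z)])[0]).astype(int);o.append('%d'%(im[v,u].sum()//10))
    print(lab,x,' '.join(o))
def scanx(c,y,xs,z,lab):
    im=c['color'].astype(int);o=[]
    for x in xs:
        u,v=np.rint(proj(c,[(x,y,z)])[0]).astype(int);o.append('%d'%(im[v,u].sum()//10))
    print(lab,y,' '.join(o))
for y in(-.05,-.03,-.015,0,.03): scanx(a,y,np.arange(.58,.67,.004),.029 if y<.01 else .008,'scene')
# whole-image change between before/after keeper, scene
a1,_=pickle.load(open('c11.pkl','rb'))
d=(np.abs(a['color'].astype(int)-a1['color']).sum(2)>60).astype(np.uint8)
d[:200]=0;d[:,:205]=0;d[:,320:]=0;d[320:]=0
n,l,s,c=cv2.connectedComponentsWithStats(d)
for i in range(1,n):
    if s[i,4]>30: print(s[i],c[i].round(1))
print('peg top pred theta2:',proj(a,[(.6165+.0013,.0005,.057)]),'bar mid',proj(a,[(.6165,-.032,.029)]),'parked peg',proj(a,[(.5534,-.083,.057)]))
cv2.imwrite('pics/fin.png',a['color'][:,:,::-1])
```

```text
t 34.37 p [ 0.4791 -0.0879  0.1153] ang -91.65 tilt 0.11 F [ 1.2 -0.4  0.3] w 0.0512 q [-0.52  0.62  0.86  2.24 -0.84  0.64 -0.63]
scene -0.05 21 21 28 32 20 21 21 21 20 41 43 45 18 26 27 24 23 23 24 16 39 21 21
scene -0.03 56 56 56 57 57 56 50 42 44 42 43 44 21 24 24 19 30 33 23 32 48 21 21
scene -0.015 56 56 56 40 22 27 44 42 43 46 43 42 22 41 43 43 44 43 44 43 44 21 22
scene 0 57 56 57 43 21 28 44 42 18 21 23 24 28 44 43 43 41 43 41 44 44 22 23
scene 0.03 48 44 24 32 44 40 43 43 42 43 42 43 43 43 44 44 44 29 42 28 24 24 19
[ 256  200   64   66 2403] [296.3 224.1]
[233 220  18  33 256] [242.  236.6]
[234 255  14  11  78] [240.2 260.4]
[244 265  23  13 140] [257.  271.4]
peg top pred theta2: [[257.20429888 262.78047147]] bar mid [[244.89862234 261.21379123]] parked peg [[242.9638121  219.07576116]]
```

Run:
```python
from h import *
import pickle
a9,b9=pickle.load(open('c9.pkl','rb'));a0,_=pickle.load(open('c0.pkl','rb'));a,b=pickle.load(open('c12.pkl','rb'))
df=lambda p,q,y0,y1,x0,x1:float((np.abs(p['color'][y0:y1,x0:x1].astype(int)-q['color'][y0:y1,x0:x1]).sum(2)>60).mean())
print('cover upper',df(a,a9,230,340,318,360),'tin',df(a,a9,335,380,335,380),'figure vs start',df(a,a0,140,195,165,200))
st(); job.close_job()
```

```text
cover upper 0.06818181818181818 tin 0.0 figure vs start 0.0036363636363636364
t 34.47 p [ 0.48   -0.0937  0.1165] ang -92.23 tilt 0.42 F [-0.4 -0.1 -0.1] w 0.0514 q [-0.51  0.62  0.86  2.24 -0.84  0.63 -0.63]
the job is handed in; nothing more can be done
```

I handed the job in at 34.5 s. My last checks agree with every step being met, but no verdict was given, so the result is unconfirmed.

**What I did**
- **Cover:** I lifted it by its free edge, pressing inward with the shut fingers, and pushed it over until it stayed open.
- **Plate:** The spot behind the flange was too close to the base to reach. I dragged the plate forward by its flange, clamped it in the jaws, squared it and slid it to the slots. I then pushed it from behind until it stopped rigidly at about 28 N.
- **Keeper:** I gripped the peg, swung it along its arc to the end stop, and let go.

**Last checks**
- **Plate:** In the scene image no bench shows between the plate and the back stop. I did not see the clips' travel directly.
- **Keeper:** Resistance at the peg rose to about 7 N at the end of the swing. The image shows the bar lying across the plate and nothing left where it was parked.
- **Cover:** It stands open as it did after the swing. About 7% of the pixels around it changed, which I put down to the arm and its shadow but did not look into.
- **Bystanders:** The tin's pixels have not changed since mid-run, and the figure's are almost unchanged since the start.
- **Robot:** It was clear of everything, with no force at the wrist.

**What disagreed**
- **Fingertip height:** The shut fingertips sit about 14 mm above the reported tool point, not 19 mm beyond it. That caused my early misses at the cover. To find the offset I touched the bench, and that touch went up to 64 N at the wrist before I stopped it (the limit is 120 N).
- **Cameras:** The two cameras disagreed by about 5 to 8 mm, so I relied on the top view and on touch.

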